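# Load the stamp caddy and hold it up by its telescoping handle

### The job

Stand the three tall wooden clay stamps upright in the wells of the wooden caddy, one to a well and down on the well's floor (any three of the four wells). Then press the round black button to unlatch the telescoping handle, pull the handle up past its first stop to its second stop, and lift the loaded caddy level a few centimetres off the bench by it. Finish still gripping the handle, holding the caddy in the air with the handle fully extended; leave the jar, the pot and the cup alone.

Things in the scene. Friction and masses are not known exactly. Their poses are not given: they have to be found in the camera images.
- caddy: wooden caddy, 150 (x) x 250 (y) mm base whose top is 24 mm above the bench, standing loose on 4 mm rubber feet, about 0.8 kg loaded. Origin: centre of its underside, z up. In its middle a grey metal tower (latch head 44 x 40 mm, top at z = 105 mm) from which the handle rises; a grey pillar with the button stands 60 mm to -x of the middle.
- well0 (a point): centre of the mouth of a round well in the caddy's top, 32 mm across and 18 mm deep; -35 mm in x, +95 mm in y from the caddy's origin; mouth 24 mm, floor 6 mm above the bench. A stamp fits loosely; two never fit one well
- well1 (a point): centre of the mouth of a round well in the caddy's top, 32 mm across and 18 mm deep; +35 mm in x, +95 mm in y from the caddy's origin; mouth 24 mm, floor 6 mm above the bench. A stamp fits loosely; two never fit one well
- well2 (a point): centre of the mouth of a round well in the caddy's top, 32 mm across and 18 mm deep; -35 mm in x, -95 mm in y from the caddy's origin; mouth 24 mm, floor 6 mm above the bench. A stamp fits loosely; two never fit one well
- well3 (a point): centre of the mouth of a round well in the caddy's top, 32 mm across and 18 mm deep; +35 mm in x, -95 mm in y from the caddy's origin; mouth 24 mm, floor 6 mm above the bench. A stamp fits loosely; two never fit one well
- release (a joint): black round push button, 24 mm across, pressed straight down: 0 = up, 0.007 = fully down (about 5 N). Beyond about 0.005 it unlatches the handle, which then springs up 10 to 25 mm by itself, and the button stays down at 0.004 to 0.005. While latched the handle cannot be drawn out.
- release_top (a point): centre of the button's top face, 102 mm above the bench when up; the button stands 14 mm proud of its pillar
- grip (a point): centre of the wooden grip bar on top of the handle: 20 mm thick along the caddy's x, 64 mm long along the caddy's y, 20 mm high; 140 mm above the bench when collapsed. Pinch it across its 20 mm from above. Frame as the caddy's (z up)
- stage_upper (a joint): draw of the handle's thin upper tube, 0 = in, 0.042 = out (first stop); light, about 2 N; comes out first; a weak spring rests it about 0.02 out once unlatched
- stage_lower (a joint): draw of the handle's thicker lower tube, 0 = in, 0.042 = out (second stop, the grip then 224 mm above the bench if the caddy still stands on it); about 3 to 4 N; follows once the upper tube is at its stop. Pulled further up, the handle lifts the caddy
- stamp_a: brown turned-wood clay stamp, 62 mm tall, 24 mm across at head and foot with a narrower waist, standing upright on the bench. Origin: centre of its foot, z up
- stamp_b: brown turned-wood clay stamp, 62 mm tall, 24 mm across at head and foot with a narrower waist, standing upright on the bench. Origin: centre of its foot, z up
- stamp_c: brown turned-wood clay stamp, 62 mm tall, 24 mm across at head and foot with a narrower waist, standing upright on the bench. Origin: centre of its foot, z up
- jar: bystander: glaze jar 65 mm across, 91 mm tall. Origin: centre of underside
- pot: bystander: small unglazed pot 88 mm across, 90 mm tall. Origin: centre of underside
- cup: bystander: small unglazed cup 63 mm across, 55 mm tall. Origin: centre of underside
Mind the look-alikes: they are no part of the job. What is shaped like the stamp_a but yellow is not meant.

How it is judged:
By the outcome, as a careful person would: the job done as asked, in the order asked, and still so for the second after the job is handed in, while the arm keeps its last pose, push and grip.
It also fails if it takes over 72 s, if anything falls off the work surface, if the arm or the gripper's body presses on something with over 40 N, if the wrist force passes 120 N, or if a joint passes its speed limit or range.

### The arm

A 6-joint arm with a two-finger parallel gripper is mounted at the origin on a cart in front of the work surface, level with it; the furniture and walls round the work are solid. World frame = base frame: x ahead of the robot, y to its left, z up, the work surface at z = 0. Lengths are in m, angles in rad, forces in N, time in s.
With the tool pointing down it reaches from about 0.225 to 0.875 m from the base axis. Payload 3.4 kg.
Tool frame: the origin (TCP) lies midway between the tips of the shut fingers; the grasp point (between the pads) lies 19 mm behind it; z points along the fingers, y is the line along which they close (so a half turn about z gives the same grasp; the last joint's range is limited). The gripper opens to 85 mm and grips with 20 to 120 N. Pads are 22 mm wide; open, the fingers measure 114 mm over their backs; the gripper's body (76 mm by 85 mm) begins 54 mm behind the grasp point. The pads swing forward as they close: fully open they stand 13 mm farther back than shut.
Start: joints at [1.167, 0.276, 1.505, -0, 1.361, -0.121], TCP at [0.16, 0.552, 0.201] pointing down, gripper open.
Joint ranges: [-2.89, 2.89], [-0.75, 2.08], [0.22, 2.7], [-1.18, 4.32], [0.11, 2.71], [-2.7, 2.7]. Speed limits (rad/s): [2.57, 2.57, 3.14, 3.14, 3.14, 3.14].

### API

Orientations are given as a unit quaternion [w, x, y, z].
In Python, from rig import * gives the robot as it stands.
- The arm moves only by the tool apply_moves, never from a script. Its argument "steps" is one flat list of numbers, 4 for each row, row after row: the shift along the world's x, y, z in cm, then the turn about the world's z in degrees. A call has 1 to 8 rows; each row is the pose to reach, as a shift and turn from the pose commanded when the call began; what a row does not reach only later rows make up. A row lasts 1/12 s, in which the tool goes at most 41.7 mm and 7.16 degrees, less where a joint would pass 70% of its speed; a pose out of reach is approached as far as the arm can. A call with a gripper value outside its range is refused whole. "jaw" is the closure in counts, from 0 (fully open) to 255 (shut), set as the call begins (left out, the last holds). The fingers move at their own pace and stop on an object; "newtons" is the grip in N (left out, the last holds). Time passes only in rows, so rows that repeat a pose let the fingers close. It gives the time, the measured TCP pose, the force, the opening and the grip force at its end, in the units of the state.
- get_state(): the state, without advancing time (a new reading comes with each control period).
- get_image(name): name is "side" or "top"; returns the picture (480x640x3 uint8, red, green, blue); there is no depth.
- calibration(name): a dict with "fx", "fy", "cx", "cy" (pixels), "k1" (the pictures are not rectified: a ray, as slopes to the right and down, at radius r is drawn at 1 + k1 r^2 times it, then the intrinsics apply), "xyz" and "rotation" of the camera in the world. Camera axes: x right, y up, looking along -z (the intrinsics and any distortion apply to the point x, -y, -z); pixel columns grow to the right and rows downward; lengths in m; the calibration is good to about 2 mm. A picture is of the moment at which its call begins. calibration takes no time and is no camera call.
- sign_off(): hands the job in; it is judged then, once.
The state is a dict: "clock": time; "qpos": joint angles; "qd": joint speeds; "effort": joint torques, N m; "position": TCP position; "ee_rot": TCP orientation; "contact_force": force on the tool from outside, world axes, zero at the start; "moment": the same for the moment, N m; "width": finger opening in m; "gripper_force": force on a finger pad.
Only numpy, scipy, OpenCV 4.12 (cv2) and the standard library are available. Lean on these libraries where they do the work, as an engineer would, in place of code of your own. Each camera call takes 0.05 s, during which the arm holds its last target. There are 200 camera calls.

## Working session

There is one attempt and no reset: what is moved stays moved. The work goes in short steps, Python scripts to look and compute and a tool call to move; the robot and the scene stay as the last step left them, time stands still between calls to the robot, and variables do not carry over. Pictures are saved under pics/ and viewed, at most 10 in all, crops included, and the job is handed in when it is done.

Besides the shell and the picture viewer there is one more tool, called after "Request:" as name(argument=value, ...), one argument or row to a line, values as JSON. apply_moves: Moves the arm, as the interface text tells. Its arguments: {"type":"object","properties":{"steps":{"type":"array","items":{"type":"number"}},"jaw":{"type":"number"},"newtons":{"type":"number"}},"required":["steps"]}

```bash
mkdir -p pics; python3 - <<'E'
from rig import *
import cv2
for n in("top","side"):
    cv2.imwrite(f"pics/{n}0.png",get_image(n)[:,:,::-1]); print(n,calibration(n))
s=get_state();print(s)
E
```

```text
top {'fx': 581.4188285837615, 'fy': 581.4188285837615, 'cx': 335.6498290845688, 'cy': 237.40508704187806, 'k1': -0.012063726775489914, 'xyz': array([ 3.07162277e-01, -1.58397850e-03,  1.81147790e+00]), 'rotation': array([ 0.71167939,  0.05112925, -0.05349009, -0.69859649])}
side {'fx': 492.21288316913353, 'fy': 492.21288316913353, 'cx': 314.96700059133434, 'cy': 235.82908119861608, 'k1': -0.13669851679650508, 'xyz': array([ 0.59431428, -1.08239609,  0.82203516]), 'rotation': array([0.88137575, 0.47215692, 0.01037262, 0.01170641])}
{'clock': 0.1, 'qpos': array([ 1.16699536e+00,  2.76533481e-01,  1.50600927e+00,  9.61421094e-06,
        1.36070527e+00, -1.20991647e-01]), 'qd': array([-1.80621984e-05, -1.39917503e-03, -3.42404869e-03,  1.92937876e-03,
       -8.10674865e-04, -1.35675243e-03]), 'effort': array([ 2.90331664e-04, -4.17704129e+01, -2.46403188e+01, -2.78830748e-04,
        5.95549282e-03, -1.77527215e-05]), 'position': array([0.16024633, 0.55167479, 0.20012418]), 'ee_rot': array([-2.19237437e-04,  1.40934842e-01,  9.90018528e-01, -7.98134725e-04]), 'contact_force': array([0.16454712, 1.25623956, 0.44502726]), 'moment': array([ 0.01482532, -0.01115744, -0.03261216]), 'gripper_force': 0.0, 'width': 0.08530586797549833}
```

View pics/top0.png

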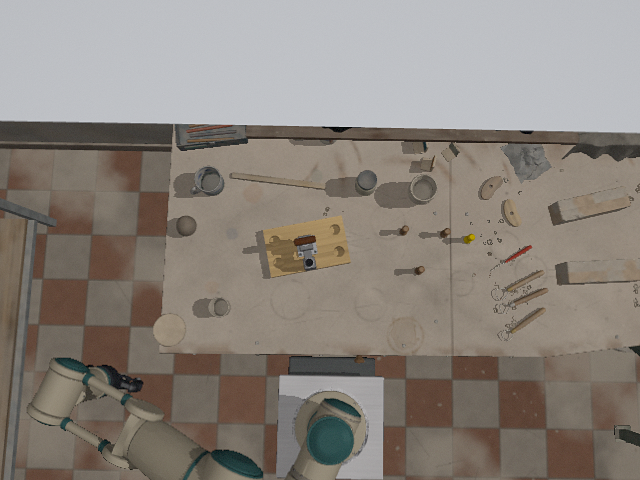

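View pics/side0.png

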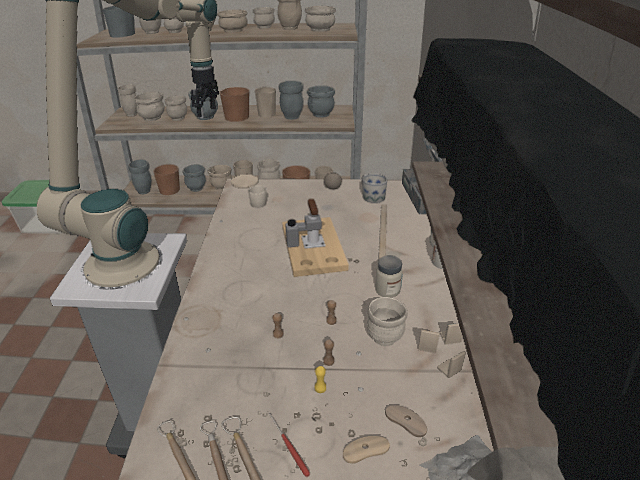

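The top picture shows brown stamps at (404,230), (444,232) and (420,270), and the yellow look-alike at (469,239). The caddy is around (308,247), with its grip at (303,240) and button at (309,262). The side picture agrees: stamps at (331,312), (328,351) and (278,325), yellow one at (320,379). I choose the three brown ones.

```bash
cat > h.py <<'E'
from rig import *
import numpy as np, cv2
from scipy.spatial.transform import Rotation as R
def cam(n):
    c=calibration(n); q=c['rotation']; return c,R.from_quat([q[1],q[2],q[3],q[0]]).as_matrix()
def proj(n,P):
    c,M=cam(n); p=(np.atleast_2d(P)-c['xyz'])@M; a=np.c_[p[:,0],-p[:,1]]/-p[:,2:]
    a=a*(1+c['k1']*(a**2).sum(1,keepdims=True)); return a*[c['fx'],c['fy']]+[c['cx'],c['cy']]
def unproj(n,uv,z):
    c,M=cam(n); d=(np.atleast_2d(uv)-[c['cx'],c['cy']])/[c['fx'],c['fy']]; a=d.copy()
    for _ in range(9): a=d/(1+c['k1']*(a**2).sum(1,keepdims=True))
    r=np.c_[a[:,0],-a[:,1],-np.ones(len(a))]@M.T
    return c['xyz']+r*((z-c['xyz'][2])/r[:,2])[:,None]
E
python3 - <<'E'
from h import *
im=cv2.imread("pics/top0.png"); si=cv2.imread("pics/side0.png")
Z=lambda i,x,y,w,h,s:cv2.resize(i[y:y+h,x:x+w],None,fx=s,fy=s,interpolation=cv2.INTER_CUBIC)
a=Z(im,255,205,100,80,4); b=Z(im,390,205,100,80,4)
c=Z(si,265,190,100,75,4);d=Z(si,255,290,100,75,4)
cv2.imwrite("pics/crop.png",np.vstack([np.hstack([a,b])[:300],np.hstack([c,d])]))
# stamps: brown/dark mask relative to bench
for n,i,box in(("top",im,(390,215,480,285)),("side",si,(260,290,350,400))):
    hsv=cv2.cvtColor(i,cv2.COLOR_BGR2HSV); x0,y0,x1,y1=box
    m=((hsv[...,1]>95)&(hsv[...,0]<35)).astype(np.uint8)
    k,l,st,ce=cv2.connectedComponentsWithStats(m[y0:y1,x0:x1])
    for j in range(1,k):
        if st[j,4]>15: print(n,st[j,:2]+[x0,y0],st[j,2:],ce[j]+[x0,y0])
E
```

```text
top [400 226] [ 9  9 41] [403.68292683 230.58536585]
top [440 228] [11 10 51] [444.52941176 232.90196078]
top [463 234] [12 10 85] [468.76470588 238.34117647]
top [415 266] [10  8 45] [419.02222222 270.02222222]
side [327 317] [ 9  7 18] [331.44444444 321.11111111]
side [315 366] [ 11  27 241] [319.97925311 379.47717842]
```

View pics/crop.png

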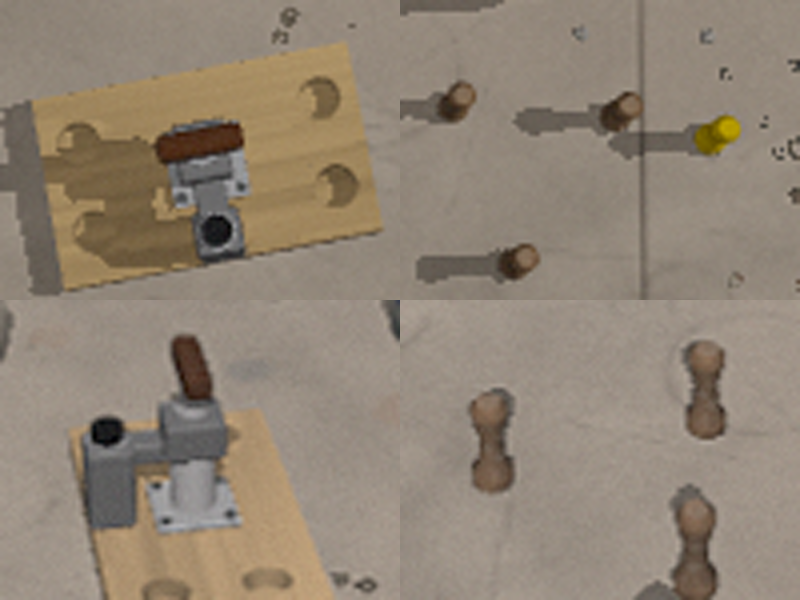

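The close crop shows the caddy, with the wells at y- clear and a shadow over the y+ wells. It also confirms the three brown stamps, with heads at top (405.8,228.5), (446.8,231.3) and (421,269.3); the yellow one is separate.

```bash
python3 - <<'E'
from h import *
from scipy.optimize import least_squares
loc=np.array([[75,125,24],[75,-125,24],[-75,-125,24],[-75,125,24],[35,-95,24],[-35,-95,24],[35,95,24],[-35,95,24],[-60,0,102],[0,0,150]])/1e3
uv=np.array([[263.2,230.5],[341.7,215.7],[350.7,262.7],[270.7,278],[335,229.2],[339.5,251.2],[275,239.5],[278,262],[309.2,262.5],[305,240.2]])
uvs=np.array([[291.75,222],[313,206.2]])
def W(p,l):
    c,s=np.cos(p[2]),np.sin(p[2]); return np.c_[p[0]+c*l[:,0]-s*l[:,1],p[1]+s*l[:,0]+c*l[:,1],l[:,2]]
f=lambda p:np.r_[(proj("top",W(p,loc))-uv).ravel(),(proj("side",W(p,loc[8:]))-uvs).ravel()]
r=least_squares(f,[.35,.08,.1],loss='soft_l1');p=r.x
print("caddy",p[:2],np.degrees(p[2]));print(f(p).reshape(-1,2).round(1))
print("wells,btn,grip",W(p,loc[[7,6,5,4,8,9]]).round(4))
for n,t,s,ft in(("far",(405.75,228.5),(331.5,304.25),(331.5,320)),("mid",(446.75,231.25),(329.25,344.5),(329,361)),("near",(421,269.25),(277.5,316.8),(278,334.5))):
    g=lambda q:np.r_[proj("top",[*q,.060])[0]-t,proj("side",[*q,.053])[0]-s,proj("side",[*q,.008])[0]-ft]
    r=least_squares(g,[.3,-.2],loss='soft_l1');print(n,r.x.round(4),g(r.x).round(1))
for n,u,v,z in(("pot",423,188,.09),("jar",366,182,.09),("cup",219,306,.055),("yel",471,237,.06)): print(n,unproj("top",[u,v],z).round(3))
s=get_state();e=s['ee_rot'];print(R.from_quat([e[1],e[2],e[3],e[0]]).as_matrix().round(3))
E
```

```text
caddy [0.5458282  0.08356048] 11.479302881900539
[[-0.  -1. ]
 [ 0.4 -0.4]
 [ 0.3 -0.5]
 [ 0.4 -1.2]
 [-0.   0.2]
 [-0.4  0.1]
 [-0.2  0.8]
 [ 0.6  0.4]
 [ 0.1 -0.4]
 [-0.  -0.2]
 [-0.9 -0.9]
 [-1.  -2.1]]
wells,btn,grip [[ 0.4926  0.1697  0.024 ]
 [ 0.5612  0.1836  0.024 ]
 [ 0.5304 -0.0165  0.024 ]
 [ 0.599  -0.0026  0.024 ]
 [ 0.487   0.0716  0.102 ]
 [ 0.5458  0.0836  0.15  ]]
far [ 0.601  -0.2184] [-0.1 -0.3 -0.   0.9 -0.2 -0.7]
mid [ 0.5962 -0.3455] [ 0.5 -0.7 -0.2  0.5 -0.2 -1.6]
near [ 0.4779 -0.2651] [ 0.1 -0.6 -0.5  1.3  0.  -2.2]
pot [[ 0.721 -0.267  0.09 ]]
jar [[ 0.736 -0.094  0.09 ]]
cup [[0.355 0.341 0.055]]
yel [[ 0.578 -0.418  0.06 ]]
[[-0.96   0.279 -0.001]
 [ 0.279  0.96  -0.002]
 [ 0.    -0.002 -1.   ]]
```

Request:
apply_moves(
  steps=[44.1,-77,0,27.7,44.1,-77,0,27.7,44.1,-77,0,27.7,44.1,-77,0,27.7,44.1,-77,0,27.7,44.1,-77,0,27.7,44.1,-77,0,27.7,44.1,-77,0,27.7],
  jaw=60,
  newtons=30,
)

```text
clock: 0.77
position: [0.3218, 0.2696, 0.2008]
ee_rot: [-0.0, -0.1, 0.995, -0.0]
contact_force: [0.4, 0.3, -0.1]
width: 0.0651
gripper_force: 0.0
```

Request:
apply_moves(
  steps=[27.5,-48.1,-2,0,27.5,-48.1,-2,0,27.5,-48.1,-2,0,27.5,-48.1,-2,0,27.5,-48.1,-2,0,27.5,-48.1,-2,0,27.5,-48.1,-2,0,27.5,-48.1,-2,0],
)

```text
clock: 1.43
position: [0.4872, -0.0197, 0.1886]
ee_rot: [-0.0, -0.1, 0.995, 0.0]
contact_force: [1.3, 0.8, 0.5]
width: 0.0653
gripper_force: 0.0
```

Request:
apply_moves(
  steps=[11,-19.2,-4,0,11,-19.2,-4,0,11,-19.2,-4,0,11,-19.2,-4,0,11,-19.2,-4,0,11,-19.2,-4,0,11,-19.2,-4,0,11,-19.2,-4,0],
)

```text
clock: 2.1
position: [0.5963, -0.2098, 0.1477]
ee_rot: [-0.001, -0.099, 0.995, 0.001]
contact_force: [-0.1, 0.2, 0.1]
width: 0.0653
gripper_force: 0.0
```

Request:
apply_moves(
  steps=[0.45,-0.85,0,0,0.45,-0.85,-4,0,0.45,-0.85,-8,0,0.45,-0.85,-11,0,0.45,-0.85,-12,0,0.45,-0.85,-12,0,0.45,-0.85,-12,0],
)

```text
clock: 2.68
position: [0.6022, -0.2178, 0.0302]
ee_rot: [0.001, -0.101, 0.995, -0.0]
contact_force: [-0.0, -0.1, -0.2]
width: 0.0653
gripper_force: 0.0
```

Request:
apply_moves(
  steps=[0,0,0,0,0,0,0,0,0,0,0,0,0,0,0,0,0,0,0,0,0,0,0,0],
  jaw=255,
)

```text
clock: 3.18
position: [0.6029, -0.2189, 0.0308]
ee_rot: [0.002, -0.1, 0.995, -0.001]
contact_force: [-0.8, 0.6, 0.1]
width: -0.0002
gripper_force: 0.0
```

```bash
python3 - <<'E'
from h import *
a=get_image("side")[:,:,::-1];b=get_image("top")[:,:,::-1]
Z=lambda i,x,y,w,h,s:cv2.resize(i[y:y+h,x:x+w],None,fx=s,fy=s,interpolation=cv2.INTER_CUBIC)
cv2.imwrite("pics/g1.png",np.hstack([Z(a,290,260,80,110,5),Z(b,360,190,80,110,5)]))
s=get_state();print(s['position'],s['width'],s['gripper_force'],s['contact_force'])
E
```

```text
[ 0.60164162 -0.21835794  0.02951796] -0.00018092199566602257 0.0 [-0.06302895  0.16141049  0.34180091]
```

View pics/g1.png

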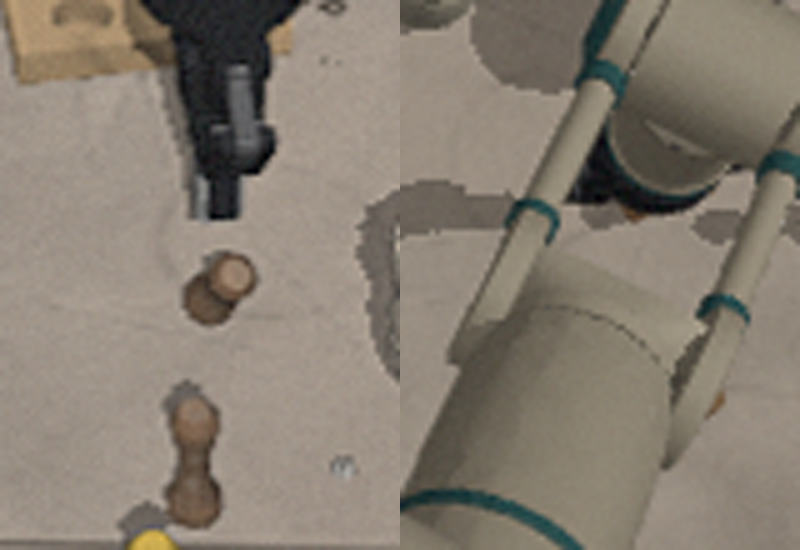

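The picture shows the fingers shut empty at (333,303) in the side view, with the stamp tipping over, its head at (337,315). I'll raise the gripper and look again.

Request:
apply_moves(
  steps=[0,0,3,0,0,0,7,0,0,0,12,0,0,4,16,0,0,8,16,0,0,12,16,0,0,16,16,0,0,20,16,0],
  jaw=60,
)

```text
clock: 3.95
position: [0.6012, -0.0254, 0.1895]
ee_rot: [0.0, -0.1, 0.995, 0.0]
contact_force: [0.2, 0.6, -0.3]
width: 0.0654
gripper_force: 0.0
```

```bash
python3 - <<'E'
from h import *
print(proj("side",[.6022,-.2178,.0302]))
a=get_image("side")[:,:,::-1];b=get_image("top")[:,:,::-1]
cv2.imwrite("pics/s2.png",a);cv2.imwrite("pics/t2.png",b)
Z=lambda i,x,y,w,h,s:cv2.resize(i[y:y+h,x:x+w],None,fx=s,fy=s,interpolation=cv2.INTER_CUBIC)
cv2.imwrite("pics/g2.png",np.hstack([Z(a,260,280,100,110,4),Z(b,385,190,100,110,4)]))
E
```

```text
[[331.87803656 312.2788408 ]]
```

View pics/g2.png

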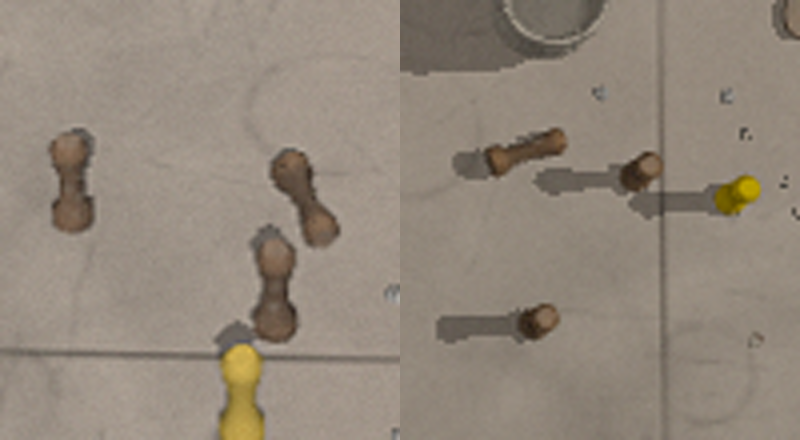

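The first stamp now lies on its side: top ends at (409,229.5) and (424,225), side ends at (333,320) and (340,337). The shut tips showed at row 303, but my projection put them at 312, so I'll compare the tool's measured and seen positions.

```bash
python3 - <<'E'
from h import *
p=get_state()['position'];print(p,get_state()['width'])
a=cv2.imread("pics/s2.png");b=cv2.imread("pics/t2.png")
o=[]
for n,i in(("side",a),("top",b)):
    u=proj(n,p)[0];print(n,u); x,y=int(u[0])-40,int(u[1])-60
    c=cv2.resize(i[y:y+110,x:x+80],None,fx=5,fy=5,interpolation=cv2.INTER_CUBIC)
    q=tuple(np.round((u-[x,y]+.5)*5).astype(int).tolist()); cv2.drawMarker(c,q,(0,0,255),0,20,1); o.append(c)
cv2.imwrite("pics/tip.png",np.hstack(o))
E
```

```text
[ 0.60043883 -0.0204259   0.18901801] 0.0656628050607192
side [332.11476504 211.46862717]
top [341.49025897 219.64778661]
```

View pics/tip.png

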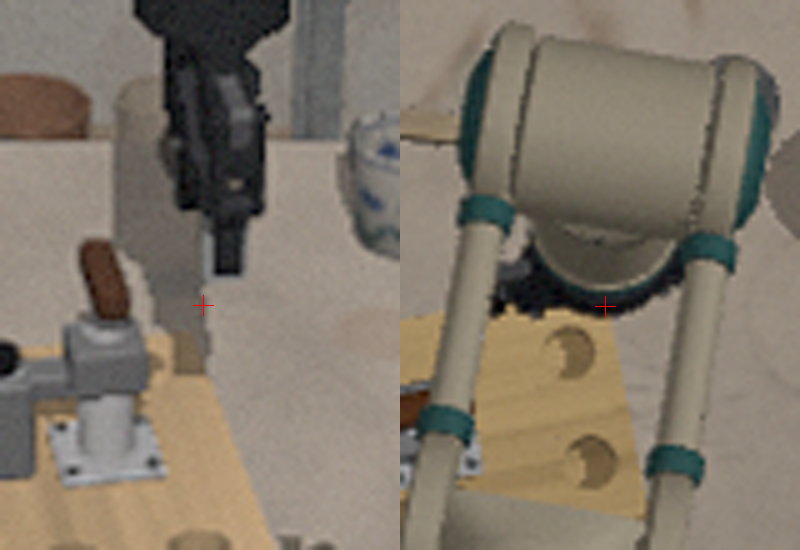

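The side view shows the tip at about (5 px right, 6 px up) from the projected TCP. The starting pictures also show the gripper clearly, so I'll project its tips there with both cameras to find the offset.

```bash
python3 - <<'E'
from h import *
o=[]
def crop(f,n,p,yaw,w,back):
    d=np.array([np.cos(yaw),np.sin(yaw),0])
    P=np.array([p,p+[0,0,back]+d*w/2,p+[0,0,back]-d*w/2]);u=proj(n,P)
    i=cv2.imread(f); x,y=(u[0]-[30,35]).astype(int)
    c=cv2.resize(i[y:y+60,x:x+60],None,fx=6,fy=6,interpolation=cv2.INTER_CUBIC)[:290]
    for v,k in zip(u,((0,0,255),(0,255,0),(255,255,0))): cv2.drawMarker(c,tuple(np.round((v-[x,y]+.5)*6).astype(int).tolist()),k,0,16,1)
    o.append(c)
p=np.array([.16025,.55167,.20012]);yw=np.radians(73.8)
crop("pics/side0.png","side",p,yw,.085,.013);crop("pics/top0.png","top",p,yw,.085,.013)
p=np.array([.60044,-.0204,.18902]);yw=np.radians(101.5)
crop("pics/s2.png","side",p,yw,.0656,.009);crop("pics/t2.png","top",p,yw,.0656,.009)
cv2.imwrite("pics/tip2.png",np.vstack([np.hstack(o[:2]),np.hstack(o[2:])]))
E
```

```text
(no output)
```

View pics/tip2.png

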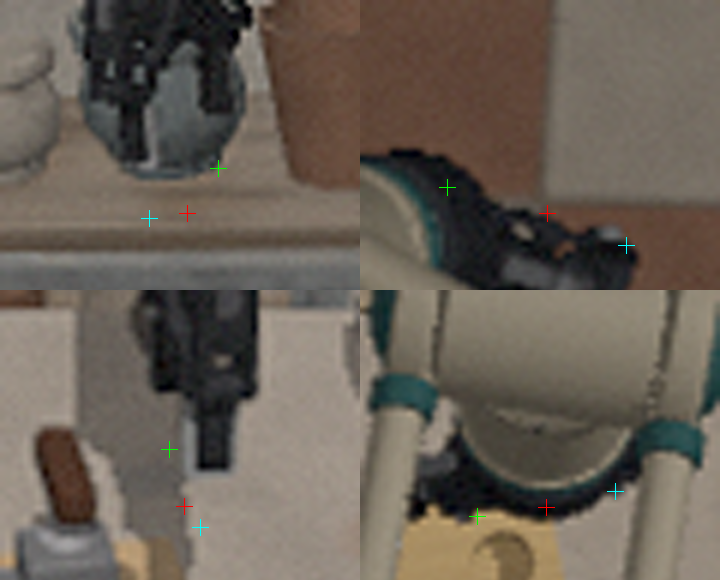

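The tips appear about 9 rows above where the measured pose puts them, in every view. I'll touch the bare bench to find the true tip height.

Request:
apply_moves(
  steps=[0,-4,-4,0,0,-8,-5,0,0,-11,-7,0,0,-11,-11,0,0,-11,-14.5,0,0,-11,-16,0,0,-11,-16.5,0,0,-11,-16.5,0],
  jaw=255,
)

```text
clock: 4.72
position: [0.6001, -0.1372, 0.0221]
ee_rot: [-0.002, -0.1, 0.995, 0.001]
contact_force: [0.1, 1.0, -0.6]
width: 0.0001
gripper_force: 0.0
```

Request:
apply_moves(
  steps=[0,0,-0.5,0,0,0,-1,0,0,0,-1.5,0,0,0,-1.8,0,0,0,-2,0,0,0,-2,0],
)

```text
clock: 5.22
position: [0.6014, -0.1367, 0.0039]
ee_rot: [-0.0, -0.1, 0.995, 0.0]
contact_force: [-0.2, -0.3, 0.4]
width: 0.0001
gripper_force: 0.0
```

Request:
apply_moves(
  steps=[0,0,-0.2,0,0,0,-0.4,0,0,0,-0.6,0,0,0,-0.7,0],
)

```text
clock: 5.55
position: [0.6013, -0.1369, -0.0033]
ee_rot: [-0.0, -0.1, 0.995, 0.0]
contact_force: [-0.6, -0.1, 0.1]
width: -0.0002
gripper_force: 0.0
```

```bash
python3 - <<'E'
from h import *
s=get_state();p=s['position'];print(p,s['contact_force'],s['width'])
a=get_image("side")[:,:,::-1];u=proj("side",p)[0];print(u)
x,y=(u-[40,55]).astype(int)
c=cv2.resize(a[y:y+75,x:x+80],None,fx=7,fy=7,interpolation=cv2.INTER_CUBIC)
cv2.drawMarker(c,tuple(np.round((u-[x,y]+.5)*7).astype(int).tolist()),(0,0,255),0,16,1)
cv2.imwrite("pics/tip3.png",c)
E
```

```text
[ 0.6013135  -0.13688465 -0.00333749] [-0.5646642  -0.14218366  0.08204142] -0.00016842852981286693
[331.44284916 300.39250438]
```

View pics/tip3.png

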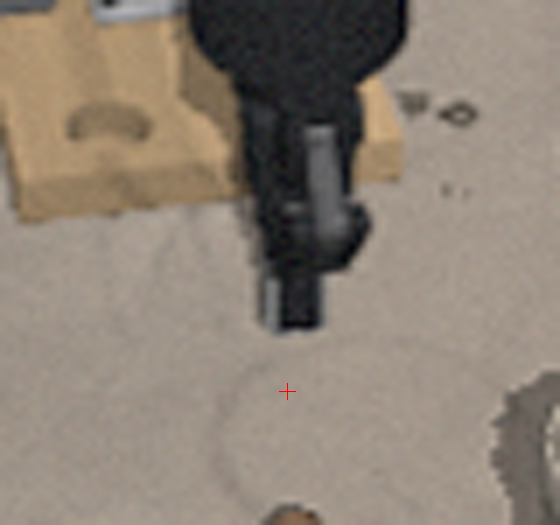

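The reading of -3 mm gives no contact, and the tip is visibly above the bench, so the reported pose is offset. I'll keep descending to contact.

Request:
apply_moves(
  steps=[0,0,-0.2,0,0,0,-0.4,0,0,0,-0.6,0,0,0,-0.8,0,0,0,-1,0],
)

```text
clock: 6.02
position: [0.6014, -0.1369, -0.0133]
ee_rot: [-0.0, -0.1, 0.995, 0.0]
contact_force: [0.2, -0.1, 1.2]
width: -0.0003
gripper_force: 0.0
```

Request:
apply_moves(
  steps=[0,0,-0.1,0,0,0,-0.2,0,0,0,-0.3,0,0,0,-0.4,0],
)

```text
clock: 6.35
position: [0.6015, -0.1369, -0.0171]
ee_rot: [0.0, -0.1, 0.995, 0.0]
contact_force: [0.3, -0.0, -0.3]
width: -0.0001
gripper_force: 0.0
```

Request:
apply_moves(
  steps=[0,0,-0.1,0,0,0,-0.2,0,0,0,-0.3,0,0,0,-0.4,0],
)

```text
clock: 6.68
position: [0.6015, -0.1369, -0.0211]
ee_rot: [0.0, -0.1, 0.995, 0.0]
contact_force: [0.1, -0.6, -1.1]
width: -0.0002
gripper_force: 0.0
```

Request:
apply_moves(
  steps=[0,0,-0.1,0,0,0,-0.2,0,0,0,-0.3,0],
)

```text
clock: 6.93
position: [0.6014, -0.1369, -0.0242]
ee_rot: [-0.0, -0.1, 0.995, 0.0]
contact_force: [-0.1, -0.3, 0.6]
width: -0.0002
gripper_force: 0.0
```

Request:
apply_moves(
  steps=[0,0,-0.1,0,0,0,-0.2,0],
)

```text
clock: 7.1
position: [0.6014, -0.1369, -0.0262]
ee_rot: [-0.0, -0.1, 0.995, 0.0]
contact_force: [-0.8, -0.0, -0.1]
width: -0.0005
gripper_force: 0.0
```

```bash
python3 - <<'E'
from h import *
s=get_state();p=s['position'];print(p,s['contact_force'],s['qpos'],s['effort'])
a=get_image("side")[:,:,::-1];u=proj("side",p)[0];print(u)
x,y=(u-[40,55]).astype(int)
cv2.imwrite("pics/s4.png",a)
c=cv2.resize(a[y:y+75,x:x+80],None,fx=7,fy=7,interpolation=cv2.INTER_CUBIC)
g=cv2.cvtColor(a[y:y+75,x:x+80],cv2.COLOR_BGR2GRAY)
for r in range(25,62,2): print(r+y,g[r,30:52])
print(x+30)
E
```

```text
[ 0.60143873 -0.13690754 -0.02617207] [-0.80375424 -0.0176167  -0.07398509] [-3.36629228e-01  5.35363216e-01  1.70826260e+00  1.17447749e-04
  8.98029548e-01 -2.10813671e+00] [ 2.89557347e-04 -4.99881363e+01 -1.79999381e+01  2.64606734e-05
  2.14622996e-02 -2.74388265e-05]
[331.38183269 307.14118264]
277 [159 158 163 133  84  31  27  40  40  26  31  35  23  36  85  98 101  87
  52  19  99 145]
279 [154 158 162 134 106  93  46  33  31  36  31  20  33  33  73  97 101 102
  68  17 130 163]
281 [153 153 159 155 125  94  58  33  46  39  35  29  43  46  68  90 100  98
  99  80  92 123]
283 [149 150 152 155 130  81  43  22  34  39  71  72  53  55  57  83  95  93
  80  61  33  43]
285 [147 151 151 151 153 126  98  64  30  32  16  36  53  47  47  70  93  87
  95  66  37  40]
287 [150 148 149 152 151 123  94  67  28  32  23  27  32  33  26  44  50  53
  49  31   2  62]
289 [146 145 150 153 151 159 135  85  55  32  28  35  28  25  28  36  29  31
  22  12 117 160]
291 [149 142 142 152 156 159 135  81  70  52  22  32  34  34  31  37  69 133
 151 158 160 162]
293 [152 149 146 150 151 163 126  74 1
[... 310 characters left out ...]
0 147 151 153
 156 151 158 155]
301 [150 145 139 139 143 151 152 153 154 154 153 158 157 154 154 154 154 153
 152 150 151 153]
303 [145 140 141 143 147 151 150 154 150 157 155 151 154 151 150 145 151 147
 153 154 151 154]
305 [143 142 144 148 152 153 154 153 151 152 157 154 155 155 156 155 151 149
 148 151 149 148]
307 [143 152 150 155 156 156 152 154 154 159 158 154 155 150 155 154 152 159
 155 153 154 149]
309 [144 142 148 151 152 153 153 153 151 153 153 154 154 151 153 154 152 153
 151 155 152 151]
311 [140 139 142 150 151 153 156 154 151 151 154 152 151 155 147 150 150 156
 151 154 153 149]
313 [145 143 135 138 148 149 156 152 152 150 151 152 150 154 148 150 153 154
 154 155 152 151]
321
```

Request:
apply_moves(
  steps=[0,0,-0.1,0,0,0,-0.2,0],
)

```text
clock: 7.32
position: [0.6015, -0.1369, -0.0281]
ee_rot: [0.0, -0.1, 0.995, -0.0]
contact_force: [-0.4, 0.7, 0.6]
width: -0.0
gripper_force: 0.0
```

Request:
apply_moves(
  steps=[0,0,-0.1,0,0,0,-0.2,0],
)

```text
clock: 7.48
position: [0.6015, -0.1369, -0.0301]
ee_rot: [0.0, -0.1, 0.995, 0.0]
contact_force: [-0.2, -0.1, 0.4]
width: 0.0001
gripper_force: 0.0
```

Request:
apply_moves(
  steps=[0,0,-0.1,0,0,0,-0.2,0],
)

```text
clock: 7.65
position: [0.6015, -0.1369, -0.0304]
ee_rot: [0.0, -0.1, 0.995, -0.0]
contact_force: [-4.9, 1.0, 17.3]
width: 0.0001
gripper_force: 9.0
```

```bash
python3 - <<'E'
from h import *
s=get_state();p=s['position'];print(p,s['contact_force'])
a=get_image("side")[:,:,::-1]
u=proj("side",[p[0],p[1],0])[0];print("pred",u, "d/dx,dy per cm",proj("side",[p[0]+.01,p[1],0])[0]-u,proj("side",[p[0],p[1]+.01,0])[0]-u)
g=cv2.cvtColor(a,cv2.COLOR_BGR2GRAY)
for r in range(290,306): print(r,g[r,321:345])
E
```

```text
[ 0.60149594 -0.13694365 -0.03039743] [-4.89585738  0.99158621 17.2555341 ]
pred [331.53110571 299.41103916] d/dx,dy per cm [3.95512703 0.05232446] [ 0.01232082 -2.58737755]
290 [145 146 146 150 160 160 131  78  43  24  29  22  28  25  26  26  36  30
  22  10  90 148 160 156]
291 [147 141 145 150 157 159 131  86  61  29  34  32  32  30  34  37  34  22
  24  55 137 154 155 153]
292 [150 145 142 152 153 156 131  90  62  40  28  31  36  32  31  39  51  73
  72 127 161 156 155 151]
293 [153 149 149 150 153 159 129  78  71  54  38  37  42  38  27  69 121 146
 154 149 154 150 152 150]
294 [152 151 149 150 155 161 127  74 116 104  40  34  35  43  36  63 131 152
 150 155 152 150 156 152]
295 [148 151 152 148 154 159 124  72 114 100  33  39  39  40  26  81 137 153
 155 153 160 157 155 155]
296 [151 152 149 147 152 154 123  70 116 101  42  37  42  40  28  86 136 155
 159 156 156 153 157 155]
297 [147 147 149 153 146 144 136 102 110 104  44  34  40  36  29  83 143 158
 155 151 160 156 156 159]
298 [147 144 149 149 145 144 146 112 114 103  36  31  41  35  28  87 139 154
 156 150 152 155 152 156]
299 [145 149 145 144 141 141 156 123 116 103  50  26  23  22   9  73 133 154
 156 154 155 155 154 153]
300 [143 148 145 142 143 148 150 146 130 100  63  67  69  86 131 140 147 154
 147 157 154 151 151 150]
301 [148 146 142 139 146 155 154 156 148 146 142 155 153 153 157 156 156 156
 152 149 149 152 153 155]
302 [147 139 138 143 151 151 149 152 155 152 158 160 152 154 152 152 156 156
 151 156 154 155 148 150]
303 [148 140 137 146 147 148 150 150 153 154 154 154 151 151 148 147 153 153
 153 153 157 153 154 151]
304 [143 137 141 150 154 153 154 152 153 151 155 155 157 155 153 148 151 150
 154 152 149 153 151 153]
305 [142 138 143 149 152 150 156 153 154 150 152 153 156 152 156 152 153 149
 152 150 149 151 149 148]
```

Request:
apply_moves(
  steps=[0,0,0.3,0,0,0,1.5,0,0,0,5,0,0,0,9,0,0,0,9,0],
  jaw=60,
)

```text
clock: 8.12
position: [0.6068, -0.1387, 0.0654]
ee_rot: [0.006, -0.1, 0.995, -0.003]
contact_force: [1.8, -0.6, 0.7]
width: 0.0606
gripper_force: 0.0
```

The bench touch gives true z = reading + 30 mm, and x, y agree with the camera to within about 2 mm. I'll correct for that and pick the middle stamp.

Request:
apply_moves(
  steps=[-0.5,-4,2,0,-0.5,-8,2,0,-0.5,-12,2,0,-0.5,-16,2,0,-0.5,-19,2,0,-0.5,-20.8,2,0,-0.5,-20.8,2,0,-0.5,-20.8,2,0],
  jaw=110,
)

```text
clock: 8.78
position: [0.5961, -0.3448, 0.0773]
ee_rot: [-0.0, -0.099, 0.995, 0.001]
contact_force: [-0.4, 1.0, 0.4]
width: 0.0485
gripper_force: 0.0
```

```bash
python3 - <<'E'
from h import *
s=get_state();print(s['position'],s['width'])
e=unproj("top",[[409.25,229.5],[423.8,225]],.012);f=unproj("side",[[333,320],[340.5,337]],.012);print(e,f)
E
```

```text
[ 0.59608235 -0.34482778  0.07728992] 0.04845637950187598
[[ 0.60510042 -0.23562141  0.012     ]
 [ 0.62029983 -0.28139024  0.012     ]] [[ 0.60511594 -0.22483847  0.012     ]
 [ 0.62227426 -0.28061793  0.012     ]]
```

Request:
apply_moves(
  steps=[0,-0.1,-2.5,0,0,-0.1,-5,0,0,-0.1,-7,0,0,-0.1,-7.9,0,0,-0.1,-7.9,0,0,-0.1,-7.9,0],
)

```text
clock: 9.28
position: [0.5968, -0.3445, -0.0009]
ee_rot: [-0.0, -0.101, 0.995, 0.0]
contact_force: [-0.4, 0.2, 0.7]
width: 0.0485
gripper_force: 0.0
```

Request:
apply_moves(
  steps=[0,0,0,0,0,0,0,0,0,0,0,0,0,0,0,0,0,0,0,0],
  jaw=255,
)

```text
clock: 9.7
position: [0.5974, -0.3464, 0.0007]
ee_rot: [0.001, -0.1, 0.995, -0.001]
contact_force: [-0.1, 0.9, 6.4]
width: 0.0199
gripper_force: 29.4
```

Request:
apply_moves(
  steps=[0,0,2,0,0,0,5,0,0,2,7,0,0.1,6,7,0,0.1,10,7,0,0.1,14,7,0,0.2,18,7,0,0.2,22,7,0],
)

```text
clock: 10.37
position: [0.5982, -0.1244, 0.0692]
ee_rot: [0.0, -0.1, 0.995, -0.0]
contact_force: [0.9, 0.2, 0.0]
width: 0.0199
gripper_force: 29.4
```

Request:
apply_moves(
  steps=[0,4,0,0,0,8,0,0,0,11,0,0,0,12.3,0,0,0,12.3,0,0,0,12.3,0,0],
)

```text
clock: 10.87
position: [0.5986, -0.0031, 0.069]
ee_rot: [0.0, -0.101, 0.995, -0.001]
contact_force: [0.3, -0.3, 0.3]
width: 0.0199
gripper_force: 29.4
```

```bash
python3 - <<'E'
from h import *
s=get_state();p=s['position'];print(p,s['width'],s['gripper_force'])
a=get_image("side")[:,:,::-1];cv2.imwrite("pics/s5.png",a)
c=cv2.resize(a[200:320,270:390],None,fx=5,fy=5,interpolation=cv2.INTER_CUBIC)
for P,k in(([.599,-.0026,.024],(0,0,255)),([.599,-.0026,p[2]+.03-.028],(0,255,0)),([.5304,-.0165,.024],(255,0,0))):
    u=proj("side",P)[0];print(u);cv2.drawMarker(c,tuple(np.round((u-[270,200]+.5)*5).astype(int).tolist()),k,0,16,1)
cv2.imwrite("pics/carry.png",c)
E
```

```text
[ 0.59859902 -0.00306956  0.06904717] 0.019933493683164688 29.404130454640836
[330.86458201 260.19674014]
[331.05687914 246.02082625]
[305.47428142 262.94314489]
```

View pics/carry.png

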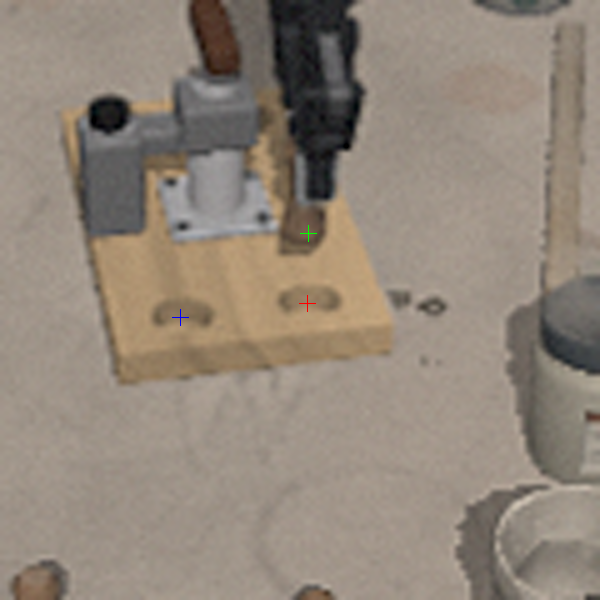

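The well markers sit on the wells at (330.9,260.2) and (305.5,262.9), and the stamp hangs nearly over well3 (foot about 2 mm to -x). Lowering.

Request:
apply_moves(
  steps=[0.15,0,-2,0,0.15,0,-4,0,0.15,0,-4.6,0,0.15,0,-5,0,0.15,0,-5.4,0,0.15,0,-5.6,0],
)

```text
clock: 11.42
position: [0.6004, -0.0038, 0.013]
ee_rot: [0.0, -0.1, 0.995, -0.0]
contact_force: [0.0, 0.1, 0.3]
width: 0.0199
gripper_force: 29.4
```

Request:
apply_moves(
  steps=[0,0,-0.3,0,0,0,-0.6,0,0,0,-0.8,0,0,0,-0.8,0],
)

```text
clock: 11.75
position: [0.6014, -0.003, 0.0067]
ee_rot: [0.002, -0.1, 0.995, -0.0]
contact_force: [-0.5, -0.5, 6.2]
width: 0.0197
gripper_force: 29.8
```

The stamp touched down at 6.7 mm, which matches the well floor. Releasing it and going to the near stamp.

Request:
apply_moves(
  steps=[0,0,0.05,0,0,0,0.05,0,0,0,0.05,0,0,0,2,0,0,0,5,0,-1,-2,8.5,0,-3,-6,8.5,0,-5,-10,8.5,0],
  jaw=110,
)

```text
clock: 12.42
position: [0.5545, -0.098, 0.0924]
ee_rot: [0.003, -0.102, 0.995, -0.001]
contact_force: [-0.5, -1.3, -0.8]
width: 0.0487
gripper_force: 0.0
```

Request:
apply_moves(
  steps=[-3,-4,0,0,-5,-8,0,0,-7,-12,0,0,-7.3,-15,0,0,-7.3,-16.2,0,0,-7.3,-16.2,0,0,-7.3,-16.2,0,0],
)

```text
clock: 13.0
position: [0.4796, -0.2596, 0.0896]
ee_rot: [-0.0, -0.099, 0.995, 0.001]
contact_force: [-1.0, 0.3, 0.4]
width: 0.0486
gripper_force: 0.0
```

Request:
apply_moves(
  steps=[-0.15,-0.5,-3,0,-0.15,-0.5,-6,0,-0.15,-0.5,-8,0,-0.15,-0.5,-9.1,0,-0.15,-0.5,-9.1,0,-0.15,-0.5,-9.1,0],
)

```text
clock: 13.5
position: [0.4782, -0.2624, -0.0016]
ee_rot: [-0.001, -0.101, 0.995, 0.001]
contact_force: [0.5, 0.5, -0.1]
width: 0.0485
gripper_force: 0.0
```

Request:
apply_moves(
  steps=[0,0,0,0,0,0,0,0,0,0,0,0,0,0,0,0,0,0,0,0],
  jaw=255,
)

```text
clock: 13.92
position: [0.479, -0.2647, 0.0002]
ee_rot: [0.001, -0.1, 0.995, -0.001]
contact_force: [0.2, 1.6, 6.3]
width: 0.019
gripper_force: 29.4
```

Request:
apply_moves(
  steps=[0,0,2,0,0,0,5,0,1,3,7,0,2,7,7,0,3,11,7,0,4,15,7,0,5,19,7,0,5.2,22,7,0],
)

```text
clock: 14.58
position: [0.5315, -0.0418, 0.0693]
ee_rot: [0.001, -0.1, 0.995, 0.0]
contact_force: [0.1, -0.2, 0.3]
width: 0.0191
gripper_force: 29.4
```

Request:
apply_moves(
  steps=[0,2,0,0,0,2.8,0,0,0,2.8,0,0,0,2.8,-2,0,0,2.8,-3,0,0,2.8,-3,0],
)

```text
clock: 15.08
position: [0.528, -0.0175, 0.0368]
ee_rot: [-0.003, -0.099, 0.995, 0.0]
contact_force: [0.2, -0.5, -0.3]
width: 0.0194
gripper_force: 29.4
```

```bash
python3 - <<'E'
from h import *
s=get_state();p=s['position'];print(p,s['width'],s['gripper_force'])
a=get_image("side")[:,:,::-1]
c=cv2.resize(a[200:320,270:390],None,fx=5,fy=5,interpolation=cv2.INTER_CUBIC)
for P,k in(([.599,-.0026,.068],(0,0,255)),([.5304,-.0165,p[2]+.03-.030],(0,255,0)),([.5304,-.0165,.024],(255,0,0))):
    u=proj("side",P)[0];print(u);cv2.drawMarker(c,tuple(np.round((u-[270,200]+.5)*5).astype(int).tolist()),k,0,16,1)
cv2.imwrite("pics/carry2.png",c)
E
```

```text
[ 0.52799368 -0.01753676  0.03678953] 0.019431570277675548 29.444936220534146
[331.04430304 246.9562996 ]
[305.38807958 259.13333611]
[305.47428142 262.94314489]
```

View pics/carry2.png

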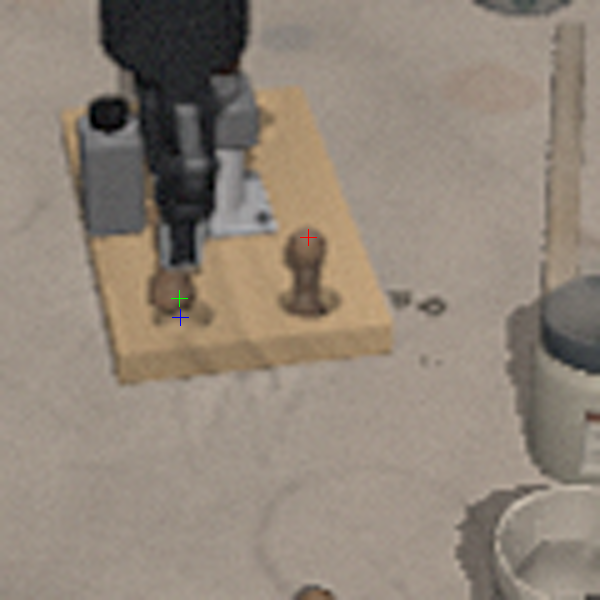

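The first stamp stands in well3, with its head on the predicted mark. The second hangs over well2 with its foot about 2 mm to -x, so I'll correct slightly and lower it. All ten views are used, so from here I check by numbers.

Request:
apply_moves(
  steps=[0.15,0.05,0,0,0.15,0.05,-0.8,0,0.15,0.05,-1.4,0,0.15,0.05,-2,0,0.15,0.05,-2.4,0,0.15,0.05,-2.4,0],
)

```text
clock: 15.63
position: [0.5307, -0.0158, 0.0138]
ee_rot: [-0.001, -0.1, 0.995, 0.0]
contact_force: [-0.7, -0.0, -0.3]
width: 0.019
gripper_force: 29.4
```

Request:
apply_moves(
  steps=[0,0,-0.3,0,0,0,-0.6,0,0,0,-0.8,0,0,0,-0.8,0],
)

```text
clock: 15.97
position: [0.5314, -0.0159, 0.0065]
ee_rot: [-0.0, -0.1, 0.995, 0.0]
contact_force: [1.1, -0.1, -0.4]
width: 0.0197
gripper_force: 29.4
```

Request:
apply_moves(
  steps=[0,0,-0.05,0,0,0,-0.05,0,0,0,-0.05,0,0,0,2,0,0,0,5,0,0.5,-3,8.5,-7,1,-7,8.5,-14,2,-10,8.5,-21],
  jaw=110,
)

```text
clock: 16.63
position: [0.5532, -0.1179, 0.0953]
ee_rot: [0.003, 0.085, 0.996, -0.001]
contact_force: [-0.3, -0.4, -0.3]
width: 0.0486
gripper_force: 0.0
```

```bash
python3 - <<'E'
from h import *
cv2.imwrite("pics/s6.png",get_image("side")[:,:,::-1])
def seg(f,n,box,sat):
    i=cv2.imread(f);x0,y0,x1,y1=box;h=cv2.cvtColor(i,cv2.COLOR_BGR2HSV)[y0:y1,x0:x1].astype(int)
    m=((h[...,1]>sat)&(h[...,0]<25)&(h[...,2]<190)).astype(np.uint8)
    k,l,st,ce=cv2.connectedComponentsWithStats(m)
    for j in range(1,k):
        if st[j,4]<25: continue
        ys,xs=np.nonzero(l==j);P=np.c_[xs+x0,ys+y0].astype(float);w=unproj(n,P,.012)[:,:2];c=w.mean(0)
        v=np.linalg.svd(w-c,full_matrices=0)[2][0];v*=np.sign(-v[1]);t=(w-c)@v;mid=(t.max()+t.min())/2
        q=w[abs(t-mid)<60]; sd=[np.abs((w-c)@[-v[1],v[0]])[a].max() for a in(t<mid-15e-3,t>mid+15e-3) if a.any()]
        print(f,st[j],"mid",(c+v*mid).round(4),"ang",np.degrees(np.arctan2(v[1],v[0])).round(1),"ext",t.min().round(4),t.max().round(4),"halfw +y,-y end",np.round(sd,4))
for s in (55,70): 
    seg("pics/t2.png","top",(400,215,430,240),s)
    for f in("s2","s5","s6"): seg(f"pics/{f}.png","side",(322,310,352,346) if f!="s2" else (327,310,352,346),s)
i=cv2.imread("pics/s6.png");h=cv2.cvtColor(i,cv2.COLOR_BGR2HSV)
print(h[330,320:355,1],h[330,320:355,2])
print(get_state()['position'])
E
```

```text
pics/t2.png [  6   7  21  13 131] mid [ 0.6122 -0.2573] ang -70.7 ext -0.0319 0.0342 halfw +y,-y end [0.0128 0.0105]
pics/s2.png [  1   8  17  24 191] mid [ 0.6118 -0.2556] ang -71.7 ext -0.0386 0.0399 halfw +y,-y end [0.0122 0.0107]
pics/s2.png [ 0 30  7  6 38] mid [ 0.5977 -0.2987] ang -64.1 ext -0.0103 0.0093 halfw +y,-y end []
pics/s5.png [  6   8  17  24 188] mid [ 0.6119 -0.2556] ang -71.8 ext -0.0388 0.0398 halfw +y,-y end [0.0123 0.0107]
pics/s6.png [  6   8  17  24 188] mid [ 0.6118 -0.2556] ang -72.0 ext -0.0387 0.0399 halfw +y,-y end [0.0123 0.0109]
pics/t2.png [  6   7  21  12 110] mid [ 0.6128 -0.2581] ang -71.1 ext -0.0306 0.0336 halfw +y,-y end [0.0112 0.0096]
pics/s2.png [  1   8  17  23 166] mid [ 0.6113 -0.2546] ang -72.4 ext -0.036 0.0389 halfw +y,-y end [0.0123 0.0112]
pics/s2.png [ 0 30  7  6 27] mid [ 0.5974 -0.2995] ang -61.0 ext -0.0104 0.0084 halfw +y,-y end []
pics/s5.png [  6   8  17  23 164] mid [ 0.6114 -0.2546] ang -71.7 ext -0.0364 0.0385 halfw +y,-y end [0.0121 0.0108]
pics/s6.png [  6   8  17  23 164] mid [ 0.6114 -0.2546] ang -71.6 ext -0.0358 0.0391 halfw +y,-y end [0.0111 0.0107]
[39 39 36 37 34 36 42 31 34 35 34 36 39 54 81 87 78 77 84 52 38 38 39 41
 35 43 37 38 39 36 40 38 36 39 35] [158 158 157 158 158 157 159 158 157 155 157 165 137  90  79  88  91  96
  88 108 149 160 162 157 159 159 157 162 164 161 164 161 162 165 159]
[ 0.55631048 -0.12452087  0.09429895]
```

The lying stamp's middle is at (0.612,-0.257), with its axis at -71.5° and the head at the -y end. I'll pinch it lightly across the head end so it can swing down upright.

Request:
apply_moves(
  steps=[2,-4,0,-7,3,-7,0,-14,4,-10,0,-21,5,-12,0,-28,6,-14,0,-35,6.4,-15.5,0,-42,6.4,-15.8,0,-49,6.4,-15.8,0,-56],
  jaw=110,
  newtons=20,
)

```text
clock: 17.35
position: [0.6158, -0.2755, 0.0914]
ee_rot: [-0.0, 0.544, 0.839, -0.0]
contact_force: [0.2, 0.3, -0.2]
width: 0.0483
gripper_force: 0.0
```

Request:
apply_moves(
  steps=[0,0,-2,-6,0,0,-5,-6,0,0,-7,-6,0,0,-7,-6,0,0,-7,-6],
)

```text
clock: 17.77
position: [0.6148, -0.2733, 0.0208]
ee_rot: [-0.001, 0.584, 0.812, -0.0]
contact_force: [0.1, 1.0, 0.7]
width: 0.0486
gripper_force: 0.0
```

Request:
apply_moves(
  steps=[0.4,-0.6,0,0,0.4,-0.6,-1.5,0,0.4,-0.6,-3,0,0.4,-0.6,-4.2,0,0.4,-0.6,-4.8,0,0.4,-0.6,-4.9,0],
)

```text
clock: 18.27
position: [0.6194, -0.2799, -0.0276]
ee_rot: [-0.0, 0.584, 0.812, -0.0]
contact_force: [-0.7, 0.6, -0.2]
width: 0.0483
gripper_force: 0.0
```

Request:
apply_moves(
  steps=[0,0,0,0,0,0,0,0,0,0,0,0,0,0,0,0,0,0,0,0],
  jaw=255,
)

```text
clock: 18.68
position: [0.6204, -0.2804, -0.0261]
ee_rot: [0.001, 0.584, 0.812, 0.0]
contact_force: [-0.8, 0.0, 2.3]
width: 0.0196
gripper_force: 19.6
```

Request:
apply_moves(
  steps=[0,0,1,0,0,0,4,0,0,0,8,0,0,0,8,0,0,0,8,0,0,0,8,0],
)

```text
clock: 19.18
position: [0.6197, -0.2798, 0.0537]
ee_rot: [0.0, 0.584, 0.812, 0.0]
contact_force: [-1.0, -0.5, 0.8]
width: 0.0195
gripper_force: 19.6
```

```bash
cat > look.py <<'E'
from h import *
def look(f):
    s=get_state();p=s['position'];print(p.round(4),s['width'],s['gripper_force'],s['contact_force'].round(1))
    i=get_image("side")[:,:,::-1];cv2.imwrite(f,i);i=np.ascontiguousarray(i)
    u=proj("side",p+[0,0,.03])[0];print("tip px",u.round(1))
    x0,y0=(u-[35,30]).astype(int);h=cv2.cvtColor(i,cv2.COLOR_BGR2HSV)[y0:y0+60,x0:x0+70].astype(int)
    m=((h[...,1]>60)&(h[...,0]<25)&(h[...,2]>50)&(h[...,2]<190)).astype(np.uint8)
    k,l,st,ce=cv2.connectedComponentsWithStats(m)
    for j in range(1,k):
        if st[j,4]>25: print(st[j]+[x0,y0,0,0,0],(ce[j]+[x0,y0]).round(1))
    return h,m,(x0,y0)
E
python3 - <<'E'
from look import *
h,m,o=look("pics/l1.png");print(o)
for r in range(12,52): print(''.join('#' if a else ('.' if v>125 else ('k' if v<60 else '-')) for a,v in zip(m[r],h[r,:,2])))
E
```

```text
[ 0.6197 -0.2798  0.0537] 0.01945679665175193 19.643548750318587 [-1.  -0.5  0.8]
tip px [340.1 313.5]
[338 301   9  15  71] [341.4 309.5]
(np.int64(305), np.int64(283))
............--kkkkkkkkkkkkkkkkkkkkk------kkkkkkkkkkkkkkkk-............
............---kkkkkkkkkkkkkkkkkkk------kkkkkkkkkkkkkkkk-.............
............---kkkkkkkkkkkkkkkkkkk------kkkkkkkkkkk--kk-..............
..............--kkkkkkkkkkkkkkkkkk------kkkkkkkkk-..............------
...............--kkkkkkkkkkkkkkkk-------kkkkkkkkk..............------.
................--kkkkkkkkkkkkkkk-------kkkkkkkk-............------...
................---kkkkkkkkkkkkkk#------kkk--kkk...........-------....
..................-kkkkkkkkkkkkkk##-----kkk..-kk..........--------....
..................---kkk-kkkkkkkkk#--.--kkk-.-kk..........-------.....
.....................-----kkkkkk.-##----kkk-.-kk..........-------.....
.......................---kkkk--.-###---kkk-.-k-.........-------......
.......................---kkkk--.-#####kkkk-.-k-..........------..-...
.......................---kkkk--.-######kkk-.-k-.........-------......
.......
[... 1209 characters left out ...]
..................................................------.....
...........................................................------.....
............................................................------....
............................................................------..-.
............................................................----..-...
.............................................................----.....
.............................................................-----....
..............................................................-----...
..............................................................------..
...............................................................---....
```

The stamp is gripped but still horizontal: only its end face shows between the pads. I'll lower it to just above swing height and ease the grip so it can pivot.

Request:
apply_moves(
  steps=[0,0,-2,0,0,0,-3.4,0,0,0,-3.4,0],
  jaw=208,
)

```text
clock: 19.48
position: [0.6163, -0.278, 0.0143]
ee_rot: [-0.005, 0.584, 0.812, -0.0]
contact_force: [-0.4, 0.7, -0.6]
width: 0.0194
gripper_force: 19.6
```

Request:
apply_moves(
  steps=[0,0,0,0,0,0,0,0],
  jaw=202,
)

```text
clock: 19.65
position: [0.6196, -0.2799, 0.0186]
ee_rot: [-0.0, 0.584, 0.812, -0.0]
contact_force: [-0.5, -0.6, -0.1]
width: 0.0197
gripper_force: 19.6
```

Request:
apply_moves(
  steps=[0,0,0,0,0,0,0,0],
  jaw=198,
)

```text
clock: 19.82
position: [0.6203, -0.2803, 0.0198]
ee_rot: [0.001, 0.584, 0.812, 0.0]
contact_force: [-0.2, -0.5, 0.1]
width: 0.0196
gripper_force: 19.6
```

Request:
apply_moves(
  steps=[0,0,0,0,0,0,0,0],
  jaw=197,
)

```text
clock: 19.98
position: [0.62, -0.2801, 0.0196]
ee_rot: [0.001, 0.584, 0.812, 0.0]
contact_force: [0.1, -0.2, 0.4]
width: 0.0191
gripper_force: 19.6
```

Request:
apply_moves(
  steps=[0,0,0,0,0,0,0,0],
  jaw=196,
)

```text
clock: 20.15
position: [0.6198, -0.28, 0.0192]
ee_rot: [0.0, 0.584, 0.812, 0.0]
contact_force: [0.0, 1.0, -0.7]
width: 0.0201
gripper_force: 14.7
```

Request:
apply_moves(
  steps=[0,0,0,0,0,0,0,0],
  jaw=195.5,
)

```text
clock: 20.32
position: [0.6197, -0.2799, 0.019]
ee_rot: [0.0, 0.584, 0.812, 0.0]
contact_force: [-0.0, -0.2, 0.6]
width: 0.0199
gripper_force: 12.3
```

Request:
apply_moves(
  steps=[0,0,0,0,0,0,0,0],
  jaw=195,
)

```text
clock: 20.48
position: [0.6197, -0.2799, 0.0189]
ee_rot: [0.0, 0.584, 0.812, 0.0]
contact_force: [0.4, 0.7, 0.1]
width: 0.0201
gripper_force: 10.0
```

The force falls about 4.8 N per count, with fractions accepted, so I can ease it finely.

Request:
apply_moves(
  steps=[0,0,0,0,0,0,0,0],
  jaw=194,
)

```text
clock: 20.65
position: [0.6197, -0.2799, 0.0189]
ee_rot: [0.0, 0.584, 0.812, 0.0]
contact_force: [-0.3, 0.1, -0.9]
width: 0.0209
gripper_force: 6.1
```

Request:
apply_moves(
  steps=[0,0,0,0,0,0,0,0,0,0,0,0],
  jaw=193.4,
)

```text
clock: 20.9
position: [0.6197, -0.2799, 0.0189]
ee_rot: [0.0, 0.584, 0.812, 0.0]
contact_force: [-0.1, 0.3, -0.3]
width: 0.0208
gripper_force: 4.2
```

```bash
python3 - <<'E'
from look import *
h,m,o=look("pics/l2.png")
E
```

```text
[ 0.6197 -0.2799  0.0189] 0.02077512352183744 4.1893376494408585 [-0.1  0.3 -0.3]
tip px [339.7 325. ]
[338 313   8  14  66] [341.  321.2]
```

Request:
apply_moves(
  steps=[0,0,0,0,0,0,0,0,0,0,0,0],
  jaw=193,
)

```text
clock: 21.2
position: [0.6197, -0.28, 0.0189]
ee_rot: [0.0, 0.584, 0.812, 0.0]
contact_force: [0.5, -0.1, -0.3]
width: 0.0207
gripper_force: 3.1
```

Request:
apply_moves(
  steps=[0,0,0,0,0,0,0,0,0,0,0,0],
  jaw=192.7,
)

```text
clock: 21.45
position: [0.6197, -0.2799, 0.0189]
ee_rot: [0.0, 0.584, 0.812, 0.0]
contact_force: [-0.5, 0.3, -0.4]
width: 0.0207
gripper_force: 2.4
```

```bash
python3 - <<'E'
from look import *
h,m,o=look("pics/l3.png")
E
```

```text
[ 0.6197 -0.2799  0.0189] 0.020701690062699275 2.383450260040263 [-0.5  0.3 -0.4]
tip px [339.7 325. ]
[332 319  14  20 151] [339.  328.6]
```

```bash
python3 - <<'E'
from look import *
h,m,o=look("pics/l4.png");print(o,proj("side",[[.6197,-.28,.061],[.6197,-.28,.006],[.612,-.257,.061]]).round(1))
for r in range(15,55): print(r+o[1],''.join('#' if a else ('.' if v>125 else ('k' if v<60 else '-')) for a,v in zip(m[r],h[r,:,2]))[15:55])
E
```

```text
[ 0.6197 -0.28    0.0189] 0.021009173537121697 2.383991230731226 [-0.4 -0.7  0.3]
tip px [339.7 325.1]
[333 319  14  21 160] [339.2 329.3]
(np.int64(304), np.int64(295)) [[339.9 321.1]
 [339.3 338.7]
 [336.3 314. ]]
310 .-kkkkkkkkkkkkkkkkk-..---kkkkkkkkkk-....
311 ..-kkkkkkkkkkkkkkkk....--kkkkkkkkkk.....
312 ...kkkkkkkkkkkkkkkk....--kkkkkkkkk-.....
313 ...-kkkkkkkkkkkkkkk....---kk-.-kk-......
314 ....-kkkkkkkkkkkkkk....--kkkk..-k-......
315 .....-kkkkkkkkkkkk-....--kkkk-.-k-......
316 ......kkkk-kkkkkkk-....--kkkk-.-k-......
317 .........--kkkkk-.---..---kkk-.-k-......
318 ........---kkkkk-.-------kkkk-.-k-......
319 ..........-kkkkk-.--####-kkkk-.-k-......
320 ..........-kkkkk-.-#######kkk-.-k-......
321 ..........-kkkkk-.-########kk.-kk.......
322 ...........-kkkk-.-########kk----.......
323 ............kkkk-.-#########k-..........
324 ............-kkk-.-########kk-..........
325 .............-kk-.-########---..........
326 .............-k--.-#######..-...........
327 ................-.-######-..............
328 .................--#####-...............
329 ...............--######-.
[... 215 characters left out ...]
#########................
335 .............-##########................
336 ..............##########................
337 ...............########.................
338 ...............########.................
339 .................-###...................
340 ........................................
341 ........................................
342 ........................................
343 ........................................
344 ........................................
345 ........................................
346 ........................................
347 ........................................
348 ........................................
349 ........................................
```

The stamp has swung down: its foot is now at about (338,335), against (339.5,337) for vertical. I'll let it settle a little more.

Request:
apply_moves(
  steps=[0,0,0,0,0,0,0,0,0,0,0,0],
  jaw=192.65,
)

```text
clock: 21.8
position: [0.6197, -0.2799, 0.0189]
ee_rot: [0.0, 0.584, 0.812, 0.0]
contact_force: [0.1, 0.6, 0.2]
width: 0.0208
gripper_force: 2.3
```

```bash
python3 - <<'E'
from look import *
h,m,o=look("pics/l5.png")
for r in range(22,50): print(r+o[1],''.join('#' if a else '.' for a in m[r])[15:55])
E
```

```text
[ 0.6197 -0.2799  0.0189] 0.020760675281954587 2.277137555142872 [0.1 0.6 0.2]
tip px [339.7 325. ]
[333 319  14  20 157] [339.1 328.8]
317 ........................................
318 ........................................
319 ....................#####...............
320 ...................#######..............
321 ...................########.............
322 ...................########.............
323 ...................########.............
324 ...................#########............
325 ...................########.............
326 ...................#######..............
327 ...................######...............
328 ...................#####................
329 ...............########.................
330 ...............########.................
331 ..............#########.................
332 ..............##########................
333 ..............##########................
334 ..............##########................
335 ..............##########................
336 ..............#########.................
337 ...............#######..................
338 ................#####...................
339 ........................................
340 ........................................
341 ........................................
342 ........................................
343 ........................................
344 ........................................
```

Request:
apply_moves(
  steps=[0,0,0.2,0,0,0,0.6,0,0,0,1,0,0,0,1,0],
)

```text
clock: 22.18
position: [0.6205, -0.2804, 0.0303]
ee_rot: [0.001, 0.584, 0.812, 0.0]
contact_force: [0.3, 0.3, -0.3]
width: 0.0207
gripper_force: 2.3
```

```bash
python3 - <<'E'
from look import *
h,m,o=look("pics/l6.png");print(proj("side",[[.6197,-.28,.0685],[.6197,-.28,.0135]]).round(1))
for r in range(18,50): print(r+o[1],''.join('#' if a else '.' for a in m[r])[15:55])
E
```

```text
[ 0.6205 -0.2804  0.0303] 0.020701562909169514 2.276560806391501 [ 0.3  0.3 -0.3]
tip px [340.2 321.5]
[333 315  14  21 159] [339.5 325.8]
[[339.9 318.6]
 [339.4 336.3]]
309 ........................................
310 ........................................
311 ........................................
312 ........................................
313 ........................................
314 ........................................
315 .....................#..................
316 ...................######...............
317 ...................#######..............
318 ...................########.............
319 ...................########.............
320 ...................########.............
321 ...................########.............
322 ...................#######..............
323 ...................######...............
324 ...................#####................
325 ................#######.................
326 ...............########.................
327 ..............########..................
328 .............##########.................
329 .............###########................
330 .............##########.................
331 .............##########.................
332 .............##########.................
333 ..............#########.................
334 ..............########..................
335 ................####....................
336 ........................................
337 ........................................
338 ........................................
339 ........................................
340 ........................................
```

Request:
apply_moves(
  steps=[0,0,0,0,0,0,0,0,0,0,0,0],
  jaw=192.2,
)

```text
clock: 22.48
position: [0.6195, -0.2799, 0.0288]
ee_rot: [-0.0, 0.584, 0.812, 0.0]
contact_force: [-0.0, 0.2, -0.3]
width: 0.0207
gripper_force: 1.4
```

```bash
python3 - <<'E'
from look import *
h,m,o=look("pics/l7.png");print(o)
for r in range(18,50): print(r+o[1],''.join('#' if a else '.' for a in m[r])[15:55])
E
```

```text
[ 0.6195 -0.2799  0.0288] 0.02073280897577316 1.4227947566541843 [-0.   0.2 -0.3]
tip px [339.8 321.8]
[333 316  14  21 165] [339.2 326.2]
(np.int64(304), np.int64(291))
309 ........................................
310 ........................................
311 ........................................
312 ........................................
313 ........................................
314 ........................................
315 ........................................
316 ...................######...............
317 ...................#######..............
318 ...................########.............
319 ...................########.............
320 ...................#########............
321 ...................########.............
322 ...................#########............
323 ...................#######..............
324 ...................######...............
325 ...................#####................
326 .................#######................
327 ...............########.................
328 ...............########.................
329 ..............##########................
330 ..............##########................
331 ..............##########................
332 ..............##########................
333 ..............##########................
334 ...............########.................
335 ...............########.................
336 .................###....................
337 ........................................
338 ........................................
339 ........................................
340 ........................................
```

Request:
apply_moves(
  steps=[0,0,0,0,0,0,0,0,0,0,0,0],
  jaw=191.9,
)

```text
clock: 22.78
position: [0.6196, -0.2799, 0.0288]
ee_rot: [-0.0, 0.584, 0.812, 0.0]
contact_force: [-0.2, -0.0, -0.5]
width: 0.0211
gripper_force: 1.0
```

```bash
python3 - <<'E'
from look import *
h,m,o=look("pics/l8.png");print(o)
for r in range(18,50): print(r+o[1],''.join('#' if a else '.' for a in m[r])[15:55])
E
```

```text
[ 0.6196 -0.2799  0.0288] 0.02113221617052628 0.9659525204915553 [-0.2 -0.  -0.5]
tip px [339.8 321.8]
[334 316  13  23 179] [339.8 327.5]
(np.int64(304), np.int64(291))
309 ........................................
310 ........................................
311 ........................................
312 ........................................
313 ........................................
314 ........................................
315 ........................................
316 ....................####................
317 ...................#######..............
318 ...................########.............
319 ...................#########............
320 ...................#########............
321 ...................#########............
322 ...................########.............
323 ...................#######..............
324 ...................######...............
325 ...................######...............
326 ..................######................
327 ..................######................
328 ..................######................
329 .................#######................
330 ................########................
331 ...............##########...............
332 ...............##########...............
333 ...............##########...............
334 ...............##########...............
335 ...............##########...............
336 ...............##########...............
337 ................########................
338 .................#####..................
339 ........................................
340 ........................................
```

The stamp now hangs almost vertical: head at about (342,320), foot at (339,334). Gripping firmly and carrying it to well1.

Request:
apply_moves(
  steps=[0,0,0,0,0,0,0,0,0,0,0,0,0,0,2,0,0,0,5,0,0,1,8,0,0,4,9,0,0,8,9,0],
  jaw=255,
  newtons=30,
)

```text
clock: 23.5
position: [0.6225, -0.2031, 0.123]
ee_rot: [0.005, 0.586, 0.81, 0.0]
contact_force: [0.5, 0.9, -0.4]
width: 0.0189
gripper_force: 29.4
```

Request:
apply_moves(
  steps=[0,4,0,0,0,8,0,0,0,12,0,0,0,16,0,0,0,20,0,0,0,24,0,0,0,28,0,0,0,32,0,0],
)

```text
clock: 24.17
position: [0.6194, 0.122, 0.1192]
ee_rot: [0.0, 0.584, 0.812, 0.0]
contact_force: [0.3, 0.2, -1.0]
width: 0.0187
gripper_force: 29.4
```

Request:
apply_moves(
  steps=[-2,3,0,0,-4,6,0,0,-5.8,6.4,0,0,-5.8,6.4,-2,0,-5.8,6.4,-4,0,-5.8,6.4,-5.5,0,-5.8,6.4,-5.5,0,-5.8,6.4,-5.5,0],
)

```text
clock: 24.83
position: [0.5611, 0.184, 0.0635]
ee_rot: [-0.001, 0.584, 0.812, -0.001]
contact_force: [0.1, -0.0, 0.7]
width: 0.0192
gripper_force: 29.4
```

```bash
python3 - <<'E'
from look import *
h,m,o=look("pics/l9.png");print(o,proj("side",[[.5612,.1836,.024],[.5612,.1836,.06]]).round(1))
for r in range(10,58): print(r+o[1],''.join('#' if a else ('.' if v>125 else ('k' if v<60 else '-')) for a,v in zip(m[r],h[r,:,2])))
E
```

```text
[0.5611 0.184  0.0635] 0.019239562718031872 29.40715026576072 [ 0.1 -0.   0.7]
tip px [318.5 203.7]
[283 173  21   6  96] [291.3 175.1]
[308 198  16  19 180] [315.4 206.3]
[319 217  17  16 188] [326.9 225.7]
[283 221   5  12  34] [284.3 226.1]
(np.int64(283), np.int64(173)) [[318.6 223.6]
 [318.6 213.5]]
183 ..................kkkkk-----kkkkkkk----kkkkkkkkkkkkkkk-----...........
184 ..................-kkkk------kkkkkk----kkkkkkkkkkkkkkk-----...........
185 ...................-kkkk-----kkkkkk-----kkkkkkkkkkkkk---k-............
186 ....................kkkkk----kkkkkk-----kkkkkkkkkkkkk----.............
187 ....................-kkkk----kkkkkk-----kkkkkkkkkkkk-----.............
188 .....................-kkkkkkkkkkkk------kkkkkkkkkkkkkk-...............
189 ......................kkkkkkkkkkkk------kkkkkkkkkk--..................
190 ......................-kkkkkkkkkkk------kkkkkk--......................
191 .......................-kkkkkkkkkk-----kkkkkk--..-....................
192 ........................kkkkkkkkkk-----kkkkkk-------..................
193 .......................---k-kkkkkk-----k
[... 2105 characters left out ...]
####.....................
222 #####kkkkkkkk####....-k----------------##########.....................
223 ###.-kkkkkkkk--------------------------###########....................
224 ##-.-kkkkkkk---------------------------###########....................
225 ##---kkkkkkk..-------------------------###########....................
226 ###-----k---.----..--------------------############...................
227 ###----.-------------------------------############...................
228 ###---....-----------------------------#############..................
229 ###----------------------------------###############..................
230 ###--------------------#------.....-################..................
```

Request:
apply_moves(
  steps=[0,0,-1,0,0,0,-2,0,0,0,-2.3,0,0,0,-2.6,0,0,0,-2.8,0,0,0,-2.8,0],
)

```text
clock: 25.38
position: [0.5629, 0.1819, 0.0379]
ee_rot: [0.002, 0.584, 0.812, -0.001]
contact_force: [-1.8, -5.2, 12.7]
width: 0.0189
gripper_force: 30.8
```

Request:
apply_moves(
  steps=[0,0,-0.3,0,0,0,-0.5,0,0,0,-0.5,0],
)

```text
clock: 25.63
position: [0.5664, 0.1805, 0.0357]
ee_rot: [0.006, 0.583, 0.812, 0.001]
contact_force: [0.4, -9.8, 24.1]
width: 0.0191
gripper_force: 33.2
```

It met the rim at 38 mm, with the rim pushing toward -y, so the foot sits a little too far to +y. I'll lift and shift.

Request:
apply_moves(
  steps=[0,0,0.8,0,0,0,1.4,0,0,-0.4,1.4,0,0,-0.4,1.4,0,0,-0.4,1.4,0],
)

```text
clock: 26.05
position: [0.561, 0.1799, 0.0442]
ee_rot: [-0.001, 0.584, 0.812, -0.0]
contact_force: [0.4, 0.1, -0.1]
width: 0.019
gripper_force: 31.0
```

Request:
apply_moves(
  steps=[0,0,-0.4,0,0,0,-0.8,0,0,0,-1,0,0,0,-1,0],
)

```text
clock: 26.38
position: [0.5633, 0.179, 0.0359]
ee_rot: [0.002, 0.584, 0.812, 0.0]
contact_force: [-0.2, -3.4, 10.1]
width: 0.0189
gripper_force: 32.5
```

Request:
apply_moves(
  steps=[0,0,0.9,0,0,-0.4,0.9,0,0,-0.4,0.9,0,0,-0.4,0.4,0,0,-0.4,0,0,0,-0.4,0,0],
)

```text
clock: 26.88
position: [0.5632, 0.1755, 0.0349]
ee_rot: [0.001, 0.584, 0.812, 0.0]
contact_force: [1.8, -0.8, 5.3]
width: 0.0192
gripper_force: 31.7
```

Request:
apply_moves(
  steps=[0,0,0.9,0,0.3,-0.1,0.9,0,0.3,-0.1,0.9,0,0.3,-0.1,0.4,0,0.3,-0.1,0,0,0.3,-0.1,-0.2,0],
)

```text
clock: 27.38
position: [0.5635, 0.175, 0.0316]
ee_rot: [-0.001, 0.584, 0.812, -0.001]
contact_force: [-0.7, -0.5, -0.1]
width: 0.0188
gripper_force: 31.2
```

The force has vanished at 31.6 mm, so the foot is entering the well. Going down.

Request:
apply_moves(
  steps=[0,0,-0.3,0,0,0,-0.6,0,0,0,-0.8,0,0,0,-0.8,0],
)

```text
clock: 27.72
position: [0.5644, 0.175, 0.0245]
ee_rot: [-0.0, 0.584, 0.812, -0.0]
contact_force: [-0.8, -0.4, 0.0]
width: 0.019
gripper_force: 31.2
```

Request:
apply_moves(
  steps=[0,0,-0.2,0,0,0,-0.4,0,0,0,-0.5,0,0,0,-0.5,0],
)

```text
clock: 28.05
position: [0.5661, 0.1745, 0.0234]
ee_rot: [0.002, 0.584, 0.812, 0.001]
contact_force: [-3.5, -3.3, 18.4]
width: 0.0189
gripper_force: 33.8
```

Request:
apply_moves(
  steps=[0,0,0.4,0,0,0,0.4,0,0,0,0.4,0],
)

```text
clock: 28.3
position: [0.565, 0.1752, 0.0241]
ee_rot: [0.0, 0.584, 0.812, 0.0]
contact_force: [0.7, -0.8, 2.6]
width: 0.0191
gripper_force: 31.5
```

Request:
apply_moves(
  steps=[0,0,0,0,0,0,0,0,0,0,0,0,0,0,0,0,0,0,2,0,0,0,5,0,0,0,9,0,0,0,13,0],
  jaw=120,
)

```text
clock: 28.97
position: [0.5636, 0.1749, 0.1542]
ee_rot: [-0.001, 0.584, 0.812, -0.001]
contact_force: [0.8, -0.6, -0.4]
width: 0.0452
gripper_force: 0.0
```

Request:
apply_moves(
  steps=[0,0,0,-7,-4,0,0,-7,-8,0,0,-7,-12,0,0,-7,-16,0,0,-7,-20,0,0,-7,-20,0,0,-7,-20,0,0,-7],
  jaw=255,
)

```text
clock: 29.63
position: [0.3625, 0.1749, 0.154]
ee_rot: [0.0, 0.632, 0.775, 0.0]
contact_force: [0.7, -0.4, 0.4]
width: -0.0001
gripper_force: 0.0
```

```bash
python3 - <<'E'
from h import *
s=get_state();print(s['position'],s['width'])
t=get_image("top")[:,:,::-1];a=get_image("side")[:,:,::-1];cv2.imwrite("pics/t7.png",t);cv2.imwrite("pics/s7.png",a)
s0=cv2.imread("pics/side0.png");t0=cv2.imread("pics/top0.png")
W=[[.4926,.1697,.068],[.5612,.1836,.068],[.5304,-.0165,.068],[.599,-.0026,.068],[.487,.0716,.102],[.5458,.0836,.15]]
print(proj("top",W).round(1),proj("side",W).round(1))
for i,i0,(x0,x1,y0,y1) in((t,t0,(260,356,205,285)),(a,s0,(284,350,188,270))):
    i=np.ascontiguousarray(i)
    d=cv2.absdiff(i,i0).max(2)[y0:y1,x0:x1]; print(x0,y0)
    for r in range(0,y1-y0,2): print(y0+r,''.join('#' if v>40 else '.' for v in d[r]))
E
```

```text
[0.3624774  0.17491249 0.15401306] -6.452796759471296e-05
[[277.2 260.8]
 [273.4 238.2]
 [339.2 249.5]
 [335.  227.1]
 [309.3 262.1]
 [304.9 240. ]] [[295.4 213.3]
 [318.6 211.2]
 [305.2 249.7]
 [331.  247. ]
 [290.8 221.1]
 [312.  204. ]]
260 205
205 ................................................................................................
207 ................................................................................................
209 ................................................................................................
211 ................................................................................................
213 ................................................................................................
215 ................................................................................................
217 ................................................................................................
219 ................................................................................................
221 ........................................
[... 5406 characters left out ...]
.............#...###..................########...............
252 ..................#...###..................########...............
254 ..................#######...................######................
256 ..................#######....................#####................
258 ...................#####.....................#####................
260 .......................#.....................#.###................
262 ...................#........................########..............
264 ..................##.#####........................................
266 ..................................................................
268 ..................................................................
```

The difference images show heads at all three wells where upright seated stamps should be (side apex rows 246, 249 and 212), and the caddy hasn't moved. Now the button.

Request:
apply_moves(
  steps=[3,-3,0,0,6,-6,0,0,9,-9,0,0,12.2,-10.4,0,0,12.2,-10.4,-3,0,12.2,-10.4,-6,0,12.2,-10.4,-7.4,0,12.2,-10.4,-7.4,0],
)

```text
clock: 30.4
position: [0.4856, 0.0702, 0.0761]
ee_rot: [-0.003, 0.633, 0.774, -0.002]
contact_force: [-0.5, 0.2, 0.5]
width: 0.0001
gripper_force: 0.0
```

Request:
apply_moves(
  steps=[0,0,-0.3,0,0,0,-0.6,0,0,0,-0.9,0,0,0,-1.1,0],
)

```text
clock: 30.73
position: [0.4884, 0.071, 0.07]
ee_rot: [0.002, 0.633, 0.774, 0.001]
contact_force: [0.3, 0.2, 2.8]
width: -0.0002
gripper_force: 1.8
```

Request:
apply_moves(
  steps=[0,0,-0.2,0,0,0,-0.4,0,0,0,-0.4,0],
)

```text
clock: 30.98
position: [0.4883, 0.0711, 0.0658]
ee_rot: [0.002, 0.633, 0.774, 0.001]
contact_force: [2.1, -1.1, 5.0]
width: -0.0001
gripper_force: 2.1
```

Request:
apply_moves(
  steps=[0,0,-0.1,0,0,0,-0.2,0,0,0,-0.2,0],
)

```text
clock: 31.23
position: [0.4884, 0.0711, 0.0646]
ee_rot: [0.002, 0.633, 0.774, 0.001]
contact_force: [-0.0, -0.1, 9.4]
width: -0.0003
gripper_force: 4.6
```

The button has bottomed at 9.4 N. I'll back off and check that the handle sprang up.

Request:
apply_moves(
  steps=[0,0,1,0,-1,0,4,0,-4,0,8,0,-8,0,12,0,-10,0,14,0,-10,0,15,0,-10,0,15,0],
  jaw=110,
)

```text
clock: 31.82
position: [0.3859, 0.0714, 0.2163]
ee_rot: [0.002, 0.633, 0.775, 0.002]
contact_force: [0.3, 0.6, -0.1]
width: 0.0488
gripper_force: 0.0
```

```bash
python3 - <<'E'
from h import *
print(get_state()['position'])
def bar(i,n,box,z):
    x0,y0,x1,y1=box;h=cv2.cvtColor(np.ascontiguousarray(i),cv2.COLOR_BGR2HSV)[y0:y1,x0:x1].astype(int)
    m=((h[...,1]>110)&(h[...,0]<18)&(h[...,2]<150)).astype(np.uint8);k,l,st,ce=cv2.connectedComponentsWithStats(m)
    for j in range(1,k):
        if st[j,4]>30: print(n,st[j]+[x0,y0,0,0,0],(ce[j]+[x0,y0]).round(1),[ (zz,unproj(n,ce[j]+[x0,y0],zz)[0,:2].round(4).tolist()) for zz in z])
for f in("0","7"):
    bar(cv2.imread(f"pics/side{f}.png" if f=="0" else "pics/s7.png"),"side",(295,180,335,220),(.14,)); 
    bar(cv2.imread(f"pics/top{f}.png" if f=="0" else "pics/t7.png"),"top",(285,225,325,255),(.145,))
a=get_image("side")[:,:,::-1];t=get_image("top")[:,:,::-1];cv2.imwrite("pics/s8.png",a);cv2.imwrite("pics/t8.png",t)
bar(a,"side",(295,170,335,220),(.15,.155,.16,.165));bar(t,"top",(285,225,325,255),(.16,.165,.17))
E
```

```text
[0.38587705 0.07136591 0.21631888]
side [308 200  10  15  88] [312.5 206.8] [(0.14, [0.547, 0.086])]
top [292 236  24  10 144] [304.  240.2] [(0.145, [0.5458, 0.0866])]
side [308 200  10  15  90] [312.5 206.8] [(0.14, [0.547, 0.0859])]
top [293 236  23  11 143] [304.  240.2] [(0.145, [0.5459, 0.0866])]
side [308 195  10  15  92] [312.4 201.8] [(0.15, [0.5466, 0.0958]), (0.155, [0.547, 0.0871]), (0.16, [0.5473, 0.0783]), (0.165, [0.5477, 0.0695])]
top [292 235  24  11 150] [303.7 239.5] [(0.16, [0.5458, 0.0868]), (0.165, [0.5451, 0.0865]), (0.17, [0.5443, 0.0862])]
```

The bar rose 5 px (about 17 mm), so the handle is unlatched. Its centre is near (0.546,0.086) at z = 0.157. Going to pinch it.

Request:
apply_moves(
  steps=[4,0,0,0,8,1,0,0,12,1.4,0,0,15,1.4,0,0,16,1.4,0,0,16,1.4,-3,0,16,1.4,-5,0,16,1.4,-5,0],
)

```text
clock: 32.58
position: [0.5424, 0.0848, 0.1564]
ee_rot: [-0.005, 0.633, 0.774, -0.004]
contact_force: [-0.8, 0.4, -1.4]
width: 0.0483
gripper_force: 0.0
```

Request:
apply_moves(
  steps=[0,0,-2,0,0,0,-4,0,0,0,-5.5,0,0,0,-5.8,0,0,0,-5.8,0],
)

```text
clock: 33.0
position: [0.5456, 0.085, 0.1039]
ee_rot: [-0.001, 0.633, 0.774, -0.001]
contact_force: [0.5, -0.0, 0.1]
width: 0.0489
gripper_force: 0.0
```

Request:
apply_moves(
  steps=[0,0,0,0,0,0,0,0,0,0,0,0,0,0,0,0,0,0,0,0],
  jaw=255,
  newtons=70,
)

```text
clock: 33.42
position: [0.5461, 0.0849, 0.1056]
ee_rot: [-0.0, 0.633, 0.774, -0.0]
contact_force: [-3.3, -0.9, 3.0]
width: 0.019
gripper_force: 70.5
```

Gripped at 19 mm width. Pulling up gently.

Request:
apply_moves(
  steps=[0,0,0.4,0,0,0,0.8,0,0,0,1.2,0,0,0,1.6,0,0,0,2,0,0,0,2.4,0,0,0,2.7,0,0,0,3,0],
)

```text
clock: 34.08
position: [0.5467, 0.0852, 0.135]
ee_rot: [-0.0, 0.633, 0.774, 0.0]
contact_force: [-0.1, 0.0, -6.4]
width: 0.019
gripper_force: 69.3
```

Request:
apply_moves(
  steps=[0,0,0.4,0,0,0,0.8,0,0,0,1.2,0,0,0,1.6,0,0,0,2,0,0,0,2.4,0,0,0,2.7,0,0,0,3,0],
)

```text
clock: 34.75
position: [0.5468, 0.0851, 0.1653]
ee_rot: [0.0, 0.633, 0.774, 0.0]
contact_force: [-0.9, -1.1, -5.7]
width: 0.0192
gripper_force: 69.3
```

Request:
apply_moves(
  steps=[0,0,0.2,0,0,0,0.4,0,0,0,0.6,0,0,0,0.8,0,0,0,1,0,0,0,1.2,0,0,0,1.4,0],
)

```text
clock: 35.33
position: [0.5464, 0.0851, 0.1787]
ee_rot: [-0.0, 0.633, 0.774, -0.0]
contact_force: [0.3, -0.6, -8.0]
width: 0.019
gripper_force: 69.1
```

The force has reached 8 N, the caddy's weight, so it is at the second stop and lifting. Raising it a few centimetres.

Request:
apply_moves(
  steps=[0,0,0.3,0,0,0,0.7,0,0,0,1.2,0,0,0,1.8,0,0,0,2.4,0,0,0,2.9,0,0,0,3.2,0,0,0,3.3,0],
)

```text
clock: 36.0
position: [0.5472, 0.0851, 0.2129]
ee_rot: [0.001, 0.633, 0.774, 0.001]
contact_force: [0.2, 0.5, -8.0]
width: 0.0187
gripper_force: 69.1
```

Request:
apply_moves(
  steps=[0,0,0,0,0,0,0,0,0,0,0,0,0,0,0,0,0,0,0,0,0,0,0,0],
)

```text
clock: 36.5
position: [0.5466, 0.085, 0.2117]
ee_rot: [-0.0, 0.633, 0.774, -0.0]
contact_force: [0.1, 0.7, -6.7]
width: 0.0187
gripper_force: 69.1
```

```bash
python3 - <<'E'
from h import *
from scipy.optimize import least_squares
s=get_state();p=s['position'];print(p,s['contact_force'],s['moment'].round(2),s['gripper_force'])
a=np.ascontiguousarray(get_image("side")[:,:,::-1]);cv2.imwrite("pics/s9.png",a);s7=cv2.imread("pics/s7.png")
h=cv2.cvtColor(a,cv2.COLOR_BGR2HSV);m=((h[...,0]>14)&(h[...,0]<28)&(h[...,1]>70)&(h[...,2]>120)).astype(np.uint8)
for n,i in(("before",s7),("now",a)):
    h=cv2.cvtColor(i,cv2.COLOR_BGR2HSV).astype(int);m=((h[...,0]>12)&(h[...,0]<28)&(h[...,1]>85)&(h[...,2]>90)).astype(np.uint8);m[:150]=0;m[300:]=0;m[:,:270]=0;m[:,365:]=0
    k,l,st,ce=cv2.connectedComponentsWithStats(m);j=1+st[1:,4].argmax();ys,xs=np.nonzero(l==j)
    # front bottom-edge line & side corners
    b=[(c,ys[xs==c].max()) for c in range(xs.min()+8,xs.max()-6)];b=np.array(b);f=np.polyfit(b[:,0],b[:,1],1)
    print(n,st[j],"front edge slope",f[0].round(4),"mid row",np.polyval(f,b[:,0].mean()).round(1))
yaw=np.radians(11.48);c,sn=np.cos(yaw),np.sin(yaw)
for z in(.004,.042,.046):
    L=np.array([[-.075,-.125],[.075,-.125]]);P=np.c_[.5458+c*L[:,0]-sn*L[:,1],.0836+sn*L[:,0]+c*L[:,1],[z,z]];u=proj("side",P);print(z,u.round(1),"slope",((u[1]-u[0])[1]/(u[1]-u[0])[0]).round(4))
# stamp heads
H=np.array([[.5612,.1836],[.5304,-.0165],[.599,-.0026]])
print(proj("side",np.c_[H,[.062+.042]*3]).round(1))
hh=cv2.cvtColor(a,cv2.COLOR_BGR2HSV)
for y0,y1,x0,x1 in((218,255,295,345),(188,212,310,328)):
    for r in range(y0,y1): print(r,''.join('#' if (v[1]>60 and v[2]<135 and v[2]>45) else('k' if v[2]<=45 else '.') for v in hh[r,x0:x1]))
E
```

```text
[0.54660447 0.08504259 0.21171766] [ 0.07710715  0.68807162 -6.73616002] [ 0.08 -0.04 -0.03] 69.13805365562439
before [ 288  218   60   59 1609] front edge slope -0.1157 mid row 272.7
now [ 288  208   60   57 1616] front edge slope -0.1079 mid row 261.6
0.004 [[292.5 277.2]
 [347.4 271. ]] slope -0.1121
0.042 [[292.  265.8]
 [347.9 259.7]] slope -0.1089
0.046 [[292.  264.6]
 [347.9 258.5]] slope -0.1085
[[318.6 200.7]
 [304.9 238.4]
 [331.2 235.7]]
218 .........................#........................
219 ........####............#.........................
220 ....########............#.........................
221 ....########............#.........................
222 ....########............#.........................
223 ..................................................
224 ..................................................
225 ..................................................
226 ..................................................
227 ..................................................
228 ......#...........................................
229 ......................................
[... 1239 characters left out ...]
#####....................##...........
253 ......###########.................................
254 .......########...................................
188 ..................
189 ..................
190 ..................
191 ..................
192 ..................
193 ..................
194 ..................
195 ..................
196 ..................
197 ..................
198 ..................
199 ........#.........
200 ........###.......
201 ..........##......
202 ........####......
203 ..........##......
204 ..........##......
205 ..................
206 ..................
207 ..................
208 ..................
209 ..................
210 ..................
211 ..................
```

The caddy has risen about 11 px (roughly 38 mm) and is level: edge slope -0.108 against -0.109 expected. All three stamps rose with it, and the grip height matches full extension. Handing in.

```bash
python3 -c "
from rig import *
print(sign_off())"
```

```text
the job is handed in; nothing more can be done
None
```

I handed the job in at about 36.5 s: the three brown stamps stand in wells 1, 2 and 3, and the arm holds the caddy level about 38 mm up by the fully extended handle; my first grasp knocked one stamp over, so I re-gripped it, let it swing upright and seated it in well 1.

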